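Pack a column of boxes into a transit crate, drop in its gate and lock it

TASK

Pack the crate for the installers: stack every closed box on the bench (cartons, hard cases, tin - whichever are there) in one square column centred on the crate's rubber mat, lying flat with their long sides running from the back board towards the gate side, the largest boxes at the bottom and the smallest on top. When the column stands, take the gate board from its stand and, with the wing latch swung clear, slide it down the grooves of the two front posts until it sits fully home, then turn the latch back fully across its top edge to lock it. Leave the hammer, the screwdriver and the roll of tape where they are.

Things in the scene. Friction and masses are not known exactly. Their poses are not given: they have to be found in the camera images.
- crate: Fixed open-sided grey-painted wooden transit crate, 198 (x) x 216 (y) x 155 mm high. Origin: on the bench under the mat's centre; x points from back board to gate side, z up. Back board at x -92 to -80, two front posts at x 70 to 106, |y| 68 to 108, all 155 high. The sides are open. Floor board 15 thick
- bay (a point): centre of the top of the crate's black rubber mat (136 x 74 mm, 3 thick, on the floor board: 18 mm above the bench), where the column stands; axes as the crate's
- groove (a point): point on the floor board midway between the two post grooves (crate x 88, y 0, z 15 mm): the gate's origin comes here when home; axes as the crate's. Each groove is cut in a post's inner face, vertical, 17 mm wide in x, 10 deep (to |y| = 78), its mouth flared to 25 over the top 15, open at the top, 140 long down to the floor board
- latch (a joint): angle of the steel wing latch on the -y post, about a vertical axis at crate x 88, y -92.5 mm. 0 (a stop): locked, tongue along crate +y over the groove and the gate's top edge. Grows clockwise seen from above, tongue swinging out to crate +x; stop at 1.8. From 1.2 up the gate can pass. Stays where left (friction 0.06 N m). Starts between 0 and 0.45, barring the groove
- wing (a point): on the latch axis, 187 mm above the bench, mid height of the upright steel fin (72 long, 9 thick, 174 to 200 mm above the bench) that lies along the tongue, to pinch from above. The tongue under it is 14 wide, 158 to 165 mm above the bench, reaches 47 mm from the axis, passing 5 mm over the seated gate's edge, 20 mm from its tab. Axes: x across the fin, y along it towards the tongue tip
- gate: loose grey-painted gate board, 0.22 kg, 12 thick (x), 150 wide (y), 138 mm high, plus a tab 50 wide (y), 40 high, 12 thick standing up from the middle of its top edge (178 high in all) to hold it by. Origin: centre of its underside. Its lowest 10 mm are reduced to 8 x 144 as a lead-in. Stands upright in the stand's slot; fits the crate either way round
- stand: fixed slotted wooden panel stand, 110 (x) x 190 (y) x 52 mm high, origin centre of its underside. The gate stands in the slot along y at x 25 mm (14 wide, 42 deep, its floor 10 mm above the bench), up to 6 mm off centre along the slot; a fixed 80 mm high aluminium sheet stands in the other slot at x -28.5
- carton_a: flat closed cardboard carton, 130 (x) x 68 (y) x 30 mm (z), about 0.4 kg; origin centre of its underside. Largest kind. May be absent
- carton_b: a second carton just like carton_a. May be absent
- case_a: closed grey plastic hard case with black ribs, 106 (x) x 68 (y) x 28 mm (z), about 0.3 kg; origin centre of its underside. Middle kind. May be absent
- case_b: a second case just like case_a. May be absent
- tin: closed steel tin, 82 (x) x 68 (y) x 26 mm (z), about 0.22 kg; origin centre of its underside. Smallest kind. May be absent
- hammer: hammer 260 mm long lying on the bench beyond the crate; leave it
- tape: roll of masking tape, 104 mm across, 25 mm high, lying flat; leave it
- screwdriver: screwdriver 200 mm long lying on the bench beyond the boxes; leave it
Not all that is in view belongs to the job. Several things have the shape of the gate; the one meant has the colours described above.

How it is judged:
By the outcome, as a careful person would: the job done as asked, in the order asked, and still so for the second after the job is handed in, with the robot touching nothing.
Of carton_a, carton_b, case_a, case_b, tin only 3 to 5 are there at a start; the rules pass over those that are not, and their reading is None.
At some moment in a run one of carton_a, carton_b, gate may be knocked a few centimetres aside while the robot is not near it.
It also fails if it takes over 210 s, if anything falls off the work surface, if the arm or the gripper's body presses on something with over 40 N, if the wrist force passes 120 N, or if a joint passes its speed limit or range.

ROBOT

A 6-joint arm with a two-finger parallel gripper is mounted at the origin on the work surface. World frame = base frame: x ahead of the robot, y to its left, z up, the work surface at z = 0. Lengths are in m, angles in rad, forces in N, time in s.
With the tool pointing down it reaches from about 0.375 to 0.975 m from the base axis. Payload 3.8 kg.
Tool frame: the origin (TCP) lies at the very end of the fingers, on their centre line; the grasp point (between the pads) lies behind it (bot.tcp_to_grasp is the y of the grasp point in the tool frame, in m); y points along the fingers, z is the direction in which the jaws open and shut, and the axes are right-handed (so a half turn about y gives the same grasp; the last joint's range is limited). The gripper opens to 85 mm and grips with 20 to 120 N. Pads are 22 mm wide; open, the fingers measure 114 mm over their backs; the gripper's body (76 mm by 85 mm) begins 54 mm behind the grasp point. The pads swing forward as they close: fully open they stand 13 mm farther back than shut.
Start: joints at [-1.233, 0.264, 1.604, -0, 1.274, -0.037], TCP at [0.247, -0.628, 0.231] pointing down, gripper open.
Joint ranges: [-2.63, 2.63], [-0.94, 2.18], [0.31, 2.57], [-1.31, 4.45], [0, 2.66], [-2.55, 2.55]. Speed limits (rad/s): [2.57, 2.57, 3.14, 3.14, 3.14, 3.14].

INTERFACE

Orientations are given as a rotation vector (axis times angle).
In Python, from workcell import bot, optics, workorder gives the robot as it stands.
- The arm moves only by the shell command python3 -m handwheel 'ROWS' [FORCE]. ROWS is JSON, a list of rows, each a list of 7 numbers: the shift along the tool's x, y, z in m, then the turn, a rotation vector about the tool's x, y, z in rad, then the opening, from 0 (shut) to 1 (fully open). A call has 1 to 8 rows; each row shifts and turns the commanded pose from where the row before left it, along the tool's axes as they then stand; what a row does not reach is not made up. A row lasts 1/8 s, in which the tool goes at most 62.5 mm and 10.7 degrees, less where a joint would pass 70% of its speed; a pose out of reach is approached as far as the arm can. A call with a gripper value outside its range is refused whole. The fingers move at their own pace and stop on an object; FORCE is the grip in N (left out, the last holds). Time passes only in rows, so rows that do not move let the fingers close. It gives the time, the measured TCP pose, the force and the opening at its end, in the units of the state.
- bot.read_state(): the state, without advancing time (a new reading comes with each control period).
- optics.read_camera(name): name is "side" or "top"; returns a dict with "image" (384x512x3 uint8, red, green, blue), "z_map" (384x512 float32, m along the optical axis (not along the pixel's ray), 0 where there is no reading), "mtx" (3x3 intrinsics, pixels), "world_from_camera" (4x4, takes a point from camera to world coordinates). Camera axes: x right, y down, z forward; pixel columns grow to the right and rows downward; lengths in m; the calibration is good to about 2 mm. A picture is of the moment at which its call begins.
- workorder.finish_job(): hands the job in, once; it reports no verdict.
The state is a dict: "time": time; "q": joint angles; "joint_vel": joint speeds; "joint_torque": joint torques, N m; "tool_pos": TCP position; "tcp_rot": TCP orientation; "wrist_force": force on the tool from outside, world axes, zero at the start; "torque": the same for the moment, N m; "width": opening from 0.0 (shut) to 1.0 (fully open).
Only numpy, scipy, OpenCV 4.12 (cv2) and the standard library are available. Lean on these libraries where they do the work, as an engineer would, in place of code of your own. Each camera call takes 0.05 s, during which the arm holds its last target.

## Working session

There is one attempt and no reset: what is moved stays moved. The work goes in short steps, Python scripts to look and compute and a shell command to move; the robot and the scene stay as the last step left them, time stands still between calls to the robot, and variables do not carry over. Pictures are saved under pics/ and viewed, and the job is handed in when it is done.

```bash
ls -la; mkdir -p pics
python3 - <<'E'
from workcell import bot, optics, workorder
import cv2, numpy as np
print(bot.read_state(), bot.tcp_to_grasp)
for n in("side","top"):
    r=optics.read_camera(n); cv2.imwrite(f"pics/{n}0.png",r["image"][:,:,::-1]); print(n,r["mtx"],r["world_from_camera"]); np.savez(f"{n}0.npz",**r)
E
```

```text
total 12
drwxr-xr-x  3 agent agent 4096 Dec  7 14:26 .
drwxr-xr-x 23 root  root  4096 Dec  7 14:26 ..
drwxr-xr-x  2 agent agent 4096 Dec  7 14:26 pics
{'time': 0.0, 'q': array([-1.23287350e+00,  2.64753813e-01,  1.60538090e+00, -3.75743343e-05,
        1.27369404e+00, -3.69084183e-02]), 'joint_vel': array([ 0.00036128,  0.00055033,  0.00051562,  0.00122925, -0.00065589,
        0.00258614]), 'joint_torque': array([ 2.42166017e-03, -5.15105331e+01, -3.67312038e+01,  2.31847671e-04,
        1.27732390e-02, -1.25434084e-05]), 'tool_pos': array([ 0.24686618, -0.62744979,  0.22995785]), 'tcp_rot': array([-0.38283586,  2.01893382, -2.0144069 ]), 'wrist_force': array([-0.33841094, -0.49545716,  0.18258757]), 'torque': array([ 0.02865358, -0.01288107, -0.01005513]), 'width': 0.9965283887457298} -0.0187
side [[470.97093331   0.         253.19128235]
 [  0.         470.97093331 184.00224686]
 [  0.           0.           1.        ]] [[-0.98946022 -0.06556621  0.12911059  0.3820141 ]
 [-0.14459307  0.49557701 -0.85644397  1.14493983]
 [-0.00783045 -0.86608573 -0.49983416  0.79565236]
 [ 0.          0.          0.          1.        ]]
top [[366.14341639   0.         255.47119908]
 [  0.         366.14341639 188.411936  ]
 [  0.           0.           1.        ]] [[ 2.60722296e-02 -9.92674477e-01  1.17972966e-01  4.10052834e-01]
 [-9.99589069e-01 -2.72946307e-02 -8.75766378e-03  7.11603272e-04]
 [ 1.19135379e-02 -1.17696155e-01 -9.92978188e-01  1.21031683e+00]
 [ 0.00000000e+00  0.00000000e+00  0.00000000e+00  1.00000000e+00]]
```

View pics/top0.png

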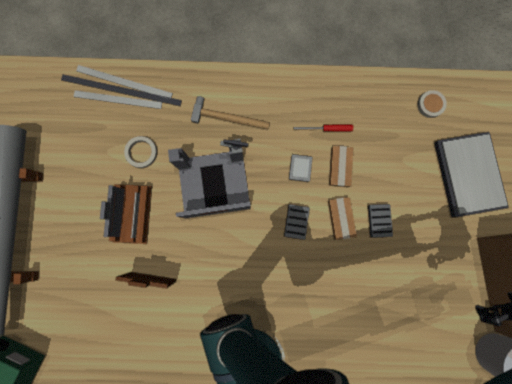

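View pics/side0.png

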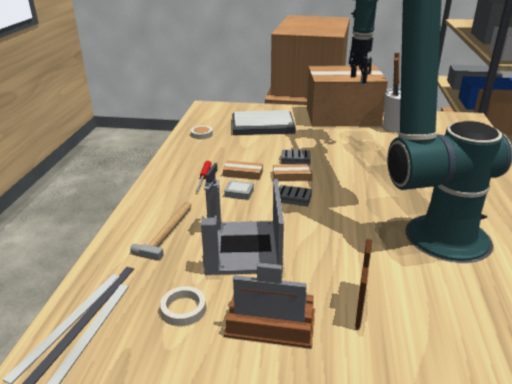

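Run:
```python
import cv2, numpy as np
t=np.load("top0.npz")["image"][:,:,::-1]; s=np.load("side0.npz")["image"][:,:,::-1]
cv2.imwrite("pics/c1.png",cv2.resize(t[120:300,90:260],None,fx=3.3,fy=3.3,interpolation=2))
cv2.imwrite("pics/c2.png",cv2.resize(t[110:250,270:410],None,fx=4,fy=4,interpolation=2))
cv2.imwrite("pics/c3.png",cv2.resize(s[140:350,140:390],None,fx=2.8,fy=2.8,interpolation=2))
for n in("side","top"):
    z=np.load(f"{n}0.npz")["z_map"]; print(n,(z>0).mean(),z[200,200:210])
```

```text
side 0.9960886637369791 [1.508157  1.5085589 1.5085785 1.5086688 1.5144565 1.5076447 1.2898341
 1.2894822 1.2904269 1.2883378]
top 0.9959716796875 [1.2002306 1.1938671 1.1998314 1.1995896 1.2036664 1.1919622 1.1953688
 1.1973678 1.1965319 1.1953578]
```

View pics/c1.png

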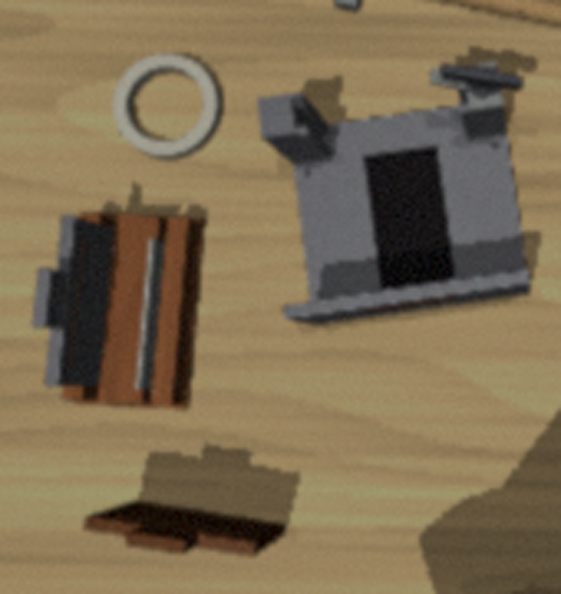

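View pics/c2.png

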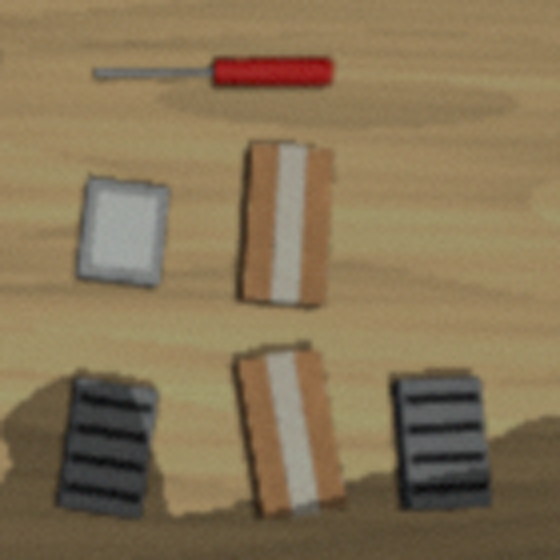

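View pics/c3.png

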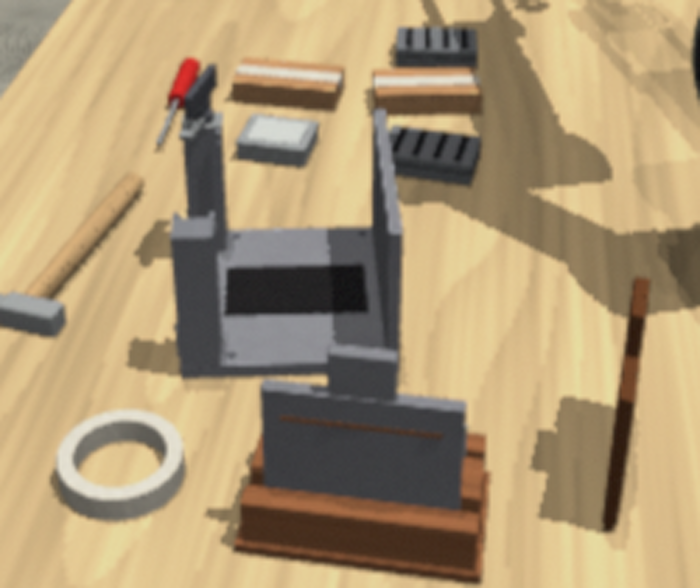

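```bash
cat > h.py <<'E'
import cv2, numpy as np
from scipy.spatial.transform import Rotation as R
from workcell import bot, optics
def cam(n,f=None):
    r=dict(np.load(f)) if f else optics.read_camera(n)
    return r
def save(r,name,box=None,k=1):
    im=r["image"][:,:,::-1]
    if box: im=im[box[1]:box[3],box[0]:box[2]]
    cv2.imwrite("pics/"+name,cv2.resize(im,None,fx=k,fy=k,interpolation=2))
def cloud(r):
    z=r["z_map"]; v,u=np.mgrid[:z.shape[0],:z.shape[1]]
    K=r["mtx"]; p=np.stack([(u-K[0,2])/K[0,0]*z,(v-K[1,2])/K[1,1]*z,z],-1)
    T=r["world_from_camera"]; w=p@T[:3,:3].T+T[:3,3]; w[z<=0]=np.nan
    return w
def ray(r,uv,h):
    uv=np.atleast_2d(uv).astype(float); K=r["mtx"];T=r["world_from_camera"]
    d=np.c_[(uv[:,0]-K[0,2])/K[0,0],(uv[:,1]-K[1,2])/K[1,1],np.ones(len(uv))]@T[:3,:3].T
    c=T[:3,3]; return c+d*((h-c[2])/d[:,2])[:,None]
def proj(r,p):
    T=np.linalg.inv(r["world_from_camera"]); q=np.atleast_2d(p)@T[:3,:3].T+T[:3,3]; q=q@r["mtx"].T
    return q[:,:2]/q[:,2:]
def rect(r,mask,h):
    cs,_=cv2.findContours(mask.astype(np.uint8),cv2.RETR_EXTERNAL,cv2.CHAIN_APPROX_NONE)
    out=[]
    for c in cs:
        if cv2.contourArea(c)<60: continue
        P=ray(r,c[:,0,:],h)[:,:2]
        (cx,cy),(a,b),an=cv2.minAreaRect((P*1000).astype(np.float32))
        if a<b: a,b,an=b,a,an+90
        an=(an+90)%180-90
        out.append((c[:,0].mean(0).round(0),round(cx,1),round(cy,1),round(a,1),round(b,1),round(an,1)))
    return out
def goto(x,y,z,yaw_jaw=None,down=True):
    """tool shift and turn to reach TCP target x,y,z (m); yaw_jaw deg: direction of tool z axis in world xy (mod 180)"""
    s=bot.read_state(); A=R.from_rotvec(s["tcp_rot"]); M=A.as_matrix()
    d=np.array([x,y,z])-s["tool_pos"]; loc=A.inv().apply(d)
    print("tool x,y,z axes",M[:,0].round(3),M[:,1].round(3),M[:,2].round(3))
    print("shift tool mm",(loc*1000).round(1),"world",(d*1000).round(1))
    if yaw_jaw is not None:
        cur=np.degrees(np.arctan2(M[1,2],M[0,2])); dy=(yaw_jaw-cur+90)%180-90
        zz=np.array([np.cos(np.radians(cur+dy)),np.sin(np.radians(cur+dy)),0]);yy=np.array([0,0,-1.]);xx=np.cross(yy,zz)
        rv=(A.inv()*R.from_matrix(np.c_[xx,yy,zz])).as_rotvec()
        print("jaw now",cur.round(2),"turn rv rad",rv.round(4), "deg",np.degrees(rv).round(1),"q6",s["q"][5].round(3))
        print("shift in goal axes mm",(np.c_[xx,yy,zz].T@d*1000).round(1))
E
python3 - <<'E'
from h import *
for n in("top","side"):
    r=cam(n,n+"0.npz"); w=cloud(r); hsv=cv2.cvtColor(r["image"],cv2.COLOR_RGB2HSV)
    m=np.abs(w[...,2])<.008; print(n,"bench z",np.median(w[...,2][m]))
    # black mat
    V=hsv[...,2]; mm=(V<45)&(np.abs(w[...,2]-.018)<.015)
    if n=="top": mm[:, :190]=0; mm[:,240:]=0; mm[:150]=0; mm[212:]=0
    else: mm[:,:215]=0; mm[:,285:]=0; mm[:230]=0; mm[262:]=0
    print("mat",rect(r,mm,.018))
    # boxes by height
    reg=np.zeros_like(mm)
    if n=="top": reg[140:250,280:400]=1
    else: reg[140:210,215:320]=1
    hm=reg&(w[...,2]>.016)&(w[...,2]<.05)
    hm=cv2.morphologyEx(hm.astype(np.uint8),cv2.MORPH_OPEN,np.ones((3,3)))
    for o in rect(r,hm,.028): print(o)
E
```

```text
top bench z 0.00042453706714495887
mat [(array([214., 186.]), 557.5, 127.8, 132.0, 75.0, 9.9)]
(array([296., 222.]), 446.6, -145.2, 105.9, 69.4, -7.2)
(array([380., 220.]), 457.6, -415.8, 105.8, 70.9, 4.5)
(array([342., 218.]), 461.6, -292.2, 130.7, 71.4, 9.7)
(array([300., 168.]), 623.2, -155.1, 83.6, 68.8, -5.4)
(array([341., 166.]), 633.8, -289.7, 132.6, 70.3, -3.2)
side bench z -0.0013382258358738408
mat [(array([246., 243.]), 556.8, 132.2, 131.2, 71.6, 9.0)]
(array([295., 193.]), 445.9, -129.7, 105.7, 83.9, -7.2)
(array([239., 188.]), 621.8, -138.0, 84.2, 81.4, -6.0)
(array([292., 170.]), 460.6, -277.1, 131.5, 86.4, 7.6)
(array([243., 168.]), 632.8, -277.5, 135.0, 87.3, -3.7)
(array([296., 155.]), 455.7, -401.2, 103.1, 82.7, 5.3)
```

Run:
```python
from h import *
K=6
for n in("top","side"):
    r=cam(n,n+"0.npz"); w=cloud(r)
    V=cv2.cvtColor(r["image"],cv2.COLOR_RGB2HSV)[...,2]
    b=(190,150,245,215) if n=="top" else (210,225,290,262)
    c=V[b[1]:b[3],b[0]:b[2]]; 
    print(n); print(c[::6,::4])
    up=cv2.resize(c,None,fx=K,fy=K,interpolation=cv2.INTER_CUBIC)
    for th in (35,45,55):
        cs,_=cv2.findContours((up<th).astype(np.uint8),cv2.RETR_EXTERNAL,cv2.CHAIN_APPROX_NONE)
        q=max(cs,key=cv2.contourArea)[:,0].astype(float); q=(q+.5)/K-.5+[b[0],b[1]]
        P=ray(r,q,.018)[:,:2]*1000
        print(th,cv2.minAreaRect(P.astype(np.float32)))
    m=(w[...,2]>.140)&(w[...,2]<.170)&(np.abs(w[...,0]-.56)<.14)&(np.abs(w[...,1]-.13)<.15)
    for o in rect(r,m,.155): print("tops",o)
```

```text
top
[[ 99 157 157 158 157 158 156 157 153 155  58 116 119 103]
 [ 99 103 113 101 106 110 106 106  90  91  54  46  47  49]
 [ 59 106 107 104 106 106 106 106 107 105  91  79  82 102]
 [ 78 104 105  21  21  28  17  27  53 109 108 106 106 107]
 [103 107 108  26  25  22  22  20  25 107 105 108 109 110]
 [106 110 109  51  23  20  17  28  23 107 107 107 103 106]
 [107 107 109  82  21  27  21  22  25  98 105 106 108 106]
 [105 107 111 101  24  25  18  23  26  68 111 101  97  79]
 [107  99 101  77  10  16  17  20   1  25  65  64  68  66]
 [ 66  68  68  66  11   5  15  13  23  57  71 111 105 113]
 [ 76 106 106 110 108 110 102  74  67  47  41  55  69  88]]
35 ((557.3928833007812, 128.16213989257812), (132.33749389648438, 72.72913360595703), 10.507859230041504)
45 ((557.3790893554688, 128.00149536132812), (133.90673828125, 75.11465454101562), 10.232501029968262)
55 ((557.4182739257812, 128.03472900390625), (135.43797302246094, 77.9766845703125), 10.274653434753418)
tops (array([213., 209.]), 471.6, 112.2, 214.6, 14.6, -80.0)
tops (array([176., 155.]), 627.2, 228.3, 41.9, 39.7, -80.2)
tops (array
[... 438 characters left out ...]
 37  32  20  21  31  88  60
  110 223]
 [ 70  70  93 150 149 148 151 149 151 150 150 150 133  91  90  90  92  58
  119 223]
 [ 70  70  79 150 148 150 148 149 149 149 148 149 139  89  89  89  89  61
  122 223]]
35 ((510.2689208984375, 123.97344970703125), (36.053897857666016, 71.20242309570312), 8.75029468536377)
45 ((557.115478515625, 132.35983276367188), (132.41258239746094, 73.75704956054688), 10.17553424835205)
55 ((556.8896484375, 132.43931579589844), (134.40452575683594, 76.62078094482422), 10.396648406982422)
tops (array([209., 223.]), 626.5, 244.1, 60.0, 35.8, -77.8)
tops (array([278., 204.]), 471.6, 129.8, 228.5, 13.8, -80.1)
tops (array([212., 185.]), 659.3, 60.9, 87.5, 39.4, -81.3)
```

```bash
cat >> h.py <<'E'
def stripe(r,uv,h,half=26):
    """white tape stripe of carton near pixel uv -> centre, dims, angle"""
    u,v=map(int,uv); K=6; hsv=cv2.cvtColor(r["image"],cv2.COLOR_RGB2HSV)
    c=r["image"][v-half:v+half,u-half:u+half].astype(float)
    sat=(c.max(2)-c.min(2))/np.maximum(c.max(2),1)
    up=cv2.resize(sat.astype(np.float32),None,fx=K,fy=K,interpolation=cv2.INTER_CUBIC)
    cs,_=cv2.findContours((up<.25).astype(np.uint8),cv2.RETR_EXTERNAL,cv2.CHAIN_APPROX_NONE)
    o=[]
    for q in cs:
        if cv2.contourArea(q)<1500: continue
        q=(q[:,0].astype(float)+.5)/K-.5+[u-half,v-half]
        P=ray(r,q,h)[:,:2]*1000; (x,y),(a,b),t=cv2.minAreaRect(P.astype(np.float32))
        if a<b:a,b,t=b,a,t+90
        o.append((round(x,1),round(y,1),round(a,1),round(b,1),round((t+90)%180-90,1)))
    return o
E
python3 - <<'E'
from h import *
for n,l in(("top",[(341,166),(342,217)]),("side",[(243,166),(292,168)])):
    r=cam(n,n+"0.npz")
    for uv in l: print(n,uv,stripe(r,uv,.030))
t=bot.read_state()["tool_pos"]
for n in("top","side"):
    r=cam(n,n+"0.npz"); print(proj(r,t), proj(r,t+[0,0,.03]))
r=cam("side","side0.npz"); u,v=proj(r,t)[0].astype(int); save(r,"g1.png",(u-35,v-40,u+35,v+20),8)
r=cam("top","top0.npz"); u,v=proj(r,t)[0].astype(int); save(r,"g2.png",(u-40,v-40,u+30,v+40),7)
E
```

```text
top (341, 166) [(634.1, -290.7, 134.3, 22.4, -3.1)]
top (342, 217) [(462.9, -293.5, 132.9, 22.5, 9.6)]
side (243, 166) [(623.6, -148.7, 91.6, 74.1, 4.5), (633.0, -288.4, 136.8, 29.7, -6.4)]
side (292, 168) [(455.4, -173.4, 122.4, 98.5, 7.5), (463.6, -291.4, 132.4, 23.4, 9.9), (457.7, -389.3, 117.7, 106.0, -86.0)]
[[488.98549276 300.77559901]] [[496.60722128 302.98500858]]
[[357.36062111  83.73274831]] [[358.18141335  75.96212497]]
```

View pics/g1.png

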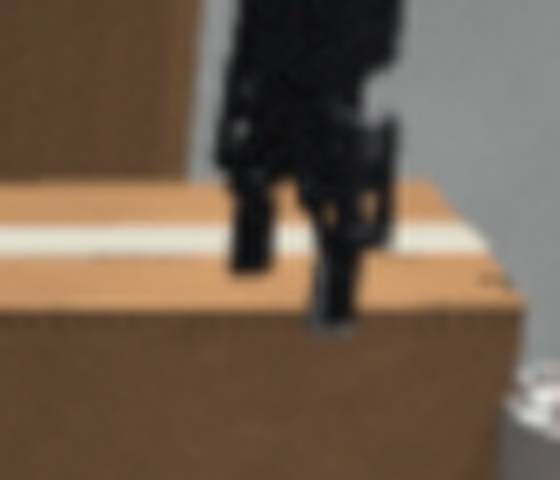

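View pics/g2.png

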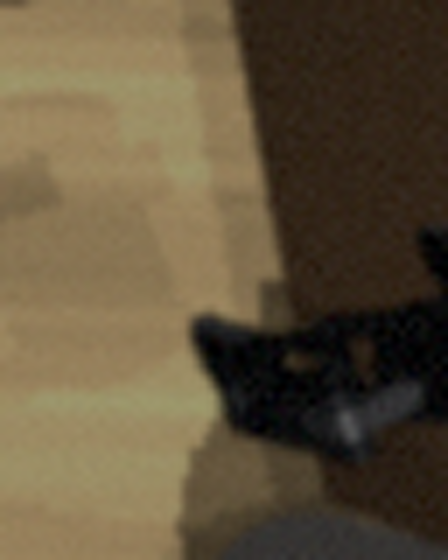

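Run:
```python
from h import *
goto(.634,-.290,.15,86.9)
```

```text
tool x,y,z axes [-0.931 -0.366 -0.   ] [-0.001  0.002 -1.   ] [ 0.366 -0.931 -0.002]
shift tool mm [-483.8   80.4 -172.2] world [387.1 337.5 -80. ]
jaw now -68.52 turn rv rad [2.100e-03 4.289e-01 4.000e-04] deg [ 0.1 24.6  0. ] q6 -0.037
shift in goal axes mm [-368.3   80.  -358. ]
```

```bash
python3 -m handwheel '[[0,0,0,0,0.143,0,1],[0,0,0,0,0.143,0,1],[0,0,0,0,0.143,0,1],[-0.041,0,-0.040,0,0,0,1],[-0.041,0,-0.040,0,0,0,1],[-0.041,0,-0.040,0,0,0,1],[-0.041,0,-0.040,0,0,0,1],[-0.041,0,-0.040,0,0,0,1]]' 60 && python3 -m handwheel '[[-0.041,0.02,-0.040,0,0,0,1],[-0.041,0.02,-0.040,0,0,0,1],[-0.041,0.02,-0.040,0,0,0,1],[-0.041,0.02,-0.038,0,0,0,1],[0,0,0,0,0,0,1]]'
python3 - <<'E'
from h import *
goto(.634,-.290,.0,86.9)
r=cam("top"); save(r,"t1.png"); print(stripe(r,(341,166),.03),stripe(r,(342,217),.03))
E
```

```text
time: 1.1
tool_pos: [0.4636, -0.438, 0.2308]
tcp_rot: [-0.059, -2.194, 2.193]
wrist_force: [0.3, 0.1, 0.9]
width: 1.002
time: 1.72
tool_pos: [0.6359, -0.2864, 0.1477]
tcp_rot: [-0.05, -2.198, 2.191]
wrist_force: [0.3, 0.4, -0.9]
width: 1.002
tool x,y,z axes [-0.999  0.049  0.004] [-0.004  0.003 -1.   ] [-0.049 -0.999 -0.003]
shift tool mm [  1.1 147.7   4.1] world [  -1.9   -3.6 -147.7]
jaw now -92.83 turn rv rad [0.0029 0.0047 0.0042] deg [0.2 0.3 0.2] q6 1.16
shift in goal axes mm [  1.7 147.7   3.7]
[(581.3, -347.3, 53.4, 19.1, -69.9), (657.8, -294.1, 141.1, 102.1, -44.6)] []
```

```bash
python3 -m handwheel '[[0.0015,0.035,0.004,0.003,0.005,0.004,1],[0,0.045,0,0,0,0,1],[0,0.040,0,0,0,0,1],[0,0.025,0,0,0,0,1],[0,0.007,0,0,0,0,1],[0,0,0,0,0,0,1]]'
python3 - <<'E'
from h import *
goto(.634,-.290,-.004,86.9)
r=cam("side"); save(r,"s2.png",(200,120,330,220),6)
E
```

```text
time: 2.52
tool_pos: [0.6333, -0.2959, -0.0002]
tcp_rot: [-0.07, -2.189, 2.196]
wrist_force: [-0.4, 0.7, 0.7]
width: 0.998
tool x,y,z axes [-0.998  0.06  -0.004] [ 0.004 -0.003 -1.   ] [-0.06  -0.998  0.003]
shift tool mm [-0.3  3.8 -6. ] world [ 0.7  5.9 -3.8]
jaw now -93.45 turn rv rad [-0.0032 -0.0061 -0.0041] deg [-0.2 -0.4 -0.2] q6 1.16
shift in goal axes mm [-0.3  3.8 -5.9]
```

View pics/s2.png

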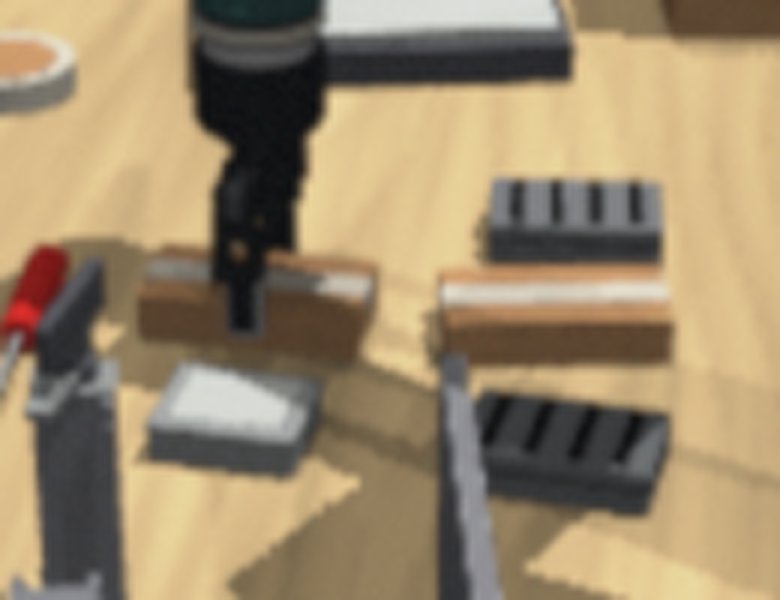

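```bash
python3 -m handwheel '[[0,0.003,-0.006,-0.003,-0.006,-0.004,1],[0,0,0,0,0,0,1],[0,0,0,0,0,0,1]]' && python3 -c "
from h import *
goto(.634,-.290,-.004,86.9)"
```

```text
time: 2.95
tool_pos: [0.6345, -0.2889, -0.0031]
tcp_rot: [-0.059, -2.195, 2.195]
wrist_force: [0.0, -0.2, 0.0]
width: 1.0
tool x,y,z axes [-0.999  0.053 -0.001] [ 0.001 -0.    -1.   ] [-0.053 -0.999  0.   ]
shift tool mm [0.4 0.9 1.2] world [-0.5 -1.1 -0.9]
jaw now -93.02 turn rv rad [-0.0004  0.0014 -0.0008] deg [-0.   0.1 -0. ] q6 1.161
shift in goal axes mm [0.4 0.9 1.2]
```

```bash
python3 -m handwheel '[[0,0,0,0,0,0,0],[0,0,0,0,0,0,0],[0,0,0,0,0,0,0],[0,0,0,0,0,0,0],[0,0,0,0,0,0,0],[0,0,0,0,0,0,0]]' 50 && python3 -c "
from h import *
goto(.634,-.290,-.004,86.9)
r=cam('side'); save(r,'s3.png',(200,120,330,220),6); print(stripe(r,(243,166),.03))"
```

```text
time: 3.7
tool_pos: [0.6344, -0.2892, -0.0033]
tcp_rot: [-0.059, -2.194, 2.195]
wrist_force: [-1.4, 0.4, 5.0]
width: 0.783
tool x,y,z axes [-0.999  0.053 -0.001] [ 0.001 -0.    -1.   ] [-0.053 -0.999  0.   ]
shift tool mm [0.4 0.7 0.8] world [-0.4 -0.8 -0.7]
jaw now -93.05 turn rv rad [-0.0003  0.0009 -0.0008] deg [-0.   0.1 -0. ] q6 1.161
shift in goal axes mm [0.4 0.7 0.8]
[(624.4, -151.9, 92.9, 76.4, 7.2), (654.6, -353.4, 310.2, 126.8, -72.9)]
```

View pics/s3.png

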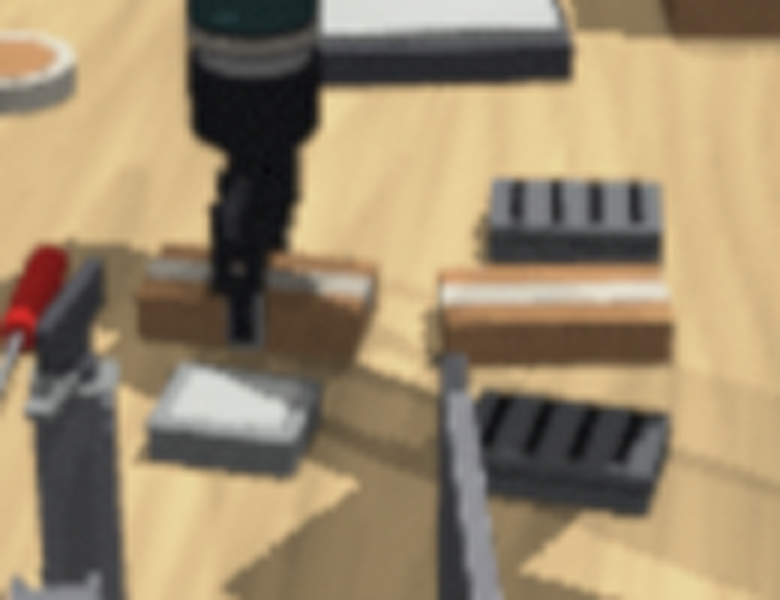

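```bash
python3 -m handwheel '[[0,-0.005,0,0,0,0,0],[0,-0.02,0,0,0,0,0],[0,-0.04,0,0,0,0,0],[0,-0.055,0,0,0,0,0],[0,-0.055,0,0,0,0,0],[0,-0.05,0,0,-0.077,0,0],[0,-0.01,0,0,-0.077,0,0],[0,0,0,0,-0.077,0,0]]' && python3 -c "
from h import *
goto(.5572,.1302,.23,100.2)"
```

```text
time: 4.75
tool_pos: [0.6347, -0.2893, 0.2347]
tcp_rot: [-0.188, 2.123, -2.128]
wrist_force: [-0.8, 0.3, -4.2]
width: 0.784
tool x,y,z axes [-0.984 -0.179 -0.003] [ 0.004 -0.002 -1.   ] [ 0.179 -0.984  0.002]
shift tool mm [   1.     3.7 -426.6] world [-77.5 419.5  -4.7]
jaw now -79.67 turn rv rad [-0.0024  0.0023 -0.0033] deg [-0.1  0.1 -0.2] q6 0.927
shift in goal axes mm [   2.     4.7 -426.6]
```

```bash
python3 -m handwheel '[[0,0,-0.03,0,0,0,0],[0,0,-0.056,0,0,0,0],[0,0,-0.06,0,0,0,0],[0,0,-0.06,0,0,0,0],[0,0,-0.06,0,0,0,0],[0,0,-0.06,0,0,0,0],[0,0,-0.056,0,0,0,0],[0,0,-0.03,0,0,0,0]]' && python3 -m handwheel '[[0.001,0,-0.014,0,0,0,0],[0,0,0,0,0,0,0],[0,0,0,0,0,0,0]]' && python3 -c "
from h import *
goto(.5572,.1302,.015,100.2)
r=cam('side'); save(r,'s4.png',(150,100,350,290),4)"
```

```text
time: 5.75
tool_pos: [0.5597, 0.1192, 0.2318]
tcp_rot: [-0.192, 2.128, -2.127]
wrist_force: [0.8, 0.1, -3.3]
width: 0.789
time: 6.12
tool_pos: [0.5579, 0.1289, 0.2313]
tcp_rot: [-0.189, 2.128, -2.13]
wrist_force: [-0.8, 0.1, -3.9]
width: 0.785
tool x,y,z axes [-0.984 -0.176  0.   ] [ 0.    -0.001 -1.   ] [ 0.176 -0.984  0.001]
shift tool mm [  0.5 216.3  -1.6] world [  -0.7    1.3 -216.3]
jaw now -79.87 turn rv rad [-0.0008 -0.0012  0.0001] deg [-0.  -0.1  0. ] q6 1.578
shift in goal axes mm [  0.5 216.3  -1.4]
```

View pics/s4.png

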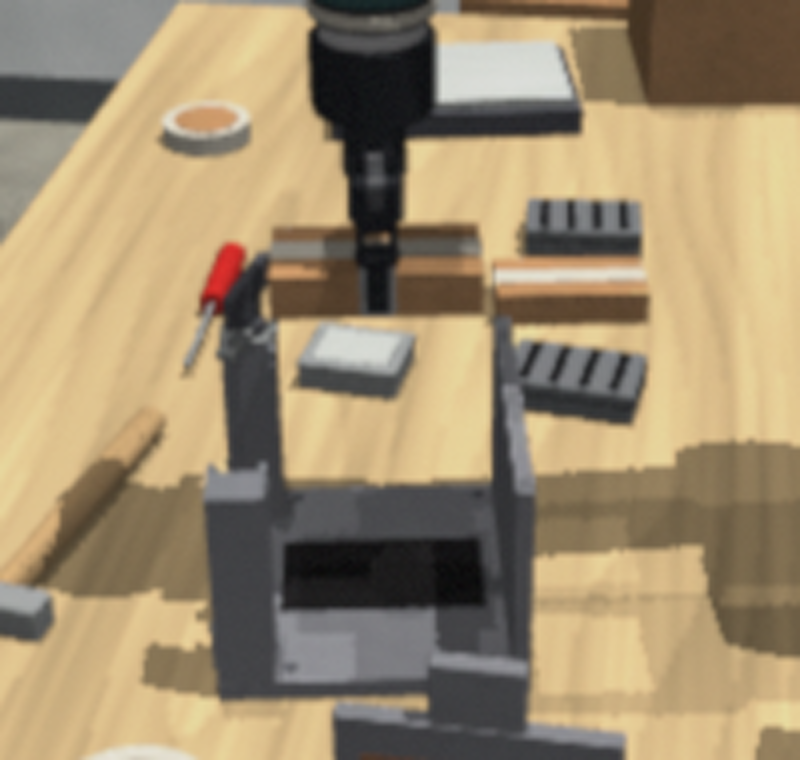

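```bash
python3 -m handwheel '[[0.0005,0.03,-0.0015,0,0,0,0],[0,0.05,0,0,0,0,0],[0,0.05,0,0,0,0,0],[0,0.045,0,0,0,0,0],[0,0.025,0,0,0,0,0],[0,0.01,0,0,0,0,0],[0,0,0,0,0,0,0],[0,0,0,0,0,0,0]]' && python3 -c "
from h import *
goto(.5572,.1302,.0147,100.2)
r=cam('side'); save(r,'s5.png',(180,180,300,280),6)"
```

```text
time: 7.18
tool_pos: [0.5587, 0.1315, 0.0229]
tcp_rot: [-0.186, 2.128, -2.127]
wrist_force: [0.3, 0.3, -4.6]
width: 0.788
tool x,y,z axes [-0.984 -0.176 -0.003] [ 0.003  0.001 -1.   ] [ 0.176 -0.984  0.   ]
shift tool mm [1.7 8.2 1. ] world [-1.5 -1.3 -8.2]
jaw now -79.84 turn rv rad [-0.     -0.0007 -0.003 ] deg [-0.  -0.  -0.2] q6 1.581
shift in goal axes mm [1.7 8.2 1. ]
```

View pics/s5.png

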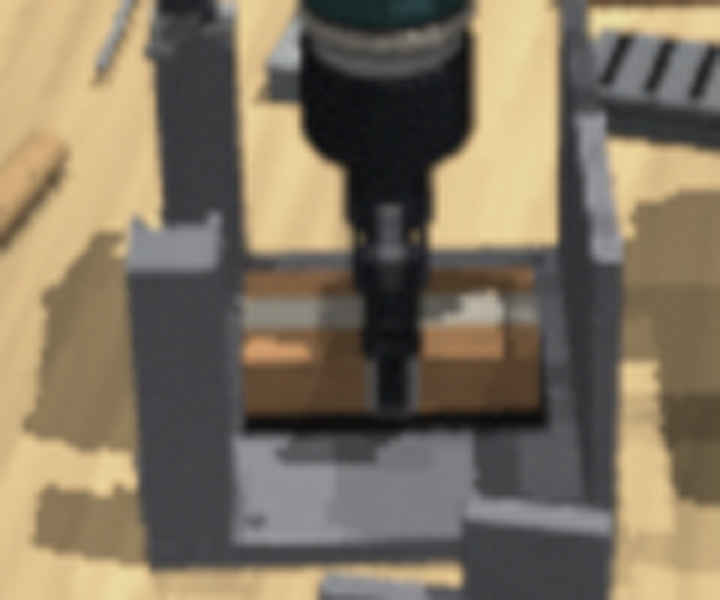

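```bash
python3 -m handwheel '[[0.0015,0.005,0.001,0,0,0,0],[0,0.003,0,0,0,0,0],[0,0,0,0,0,0,0],[0,0,0,0,0,0,0]]' && python3 -c "
from h import *
goto(.5572,.1302,.0147,100.2)
r=cam('side'); save(r,'s6.png',(180,180,300,280),6)"
```

```text
time: 7.72
tool_pos: [0.556, 0.1303, 0.0147]
tcp_rot: [-0.189, 2.128, -2.128]
wrist_force: [-3.3, -1.4, 5.5]
width: 0.783
tool x,y,z axes [-0.984 -0.177 -0.001] [ 0.001 -0.    -1.   ] [ 0.177 -0.984  0.   ]
shift tool mm [-1.1  0.   0.3] world [ 1.2 -0.1 -0. ]
jaw now -79.8 turn rv rad [-0.0002 -0.     -0.0006] deg [-0. -0. -0.] q6 1.58
shift in goal axes mm [-1.1  0.   0.3]
```

View pics/s6.png

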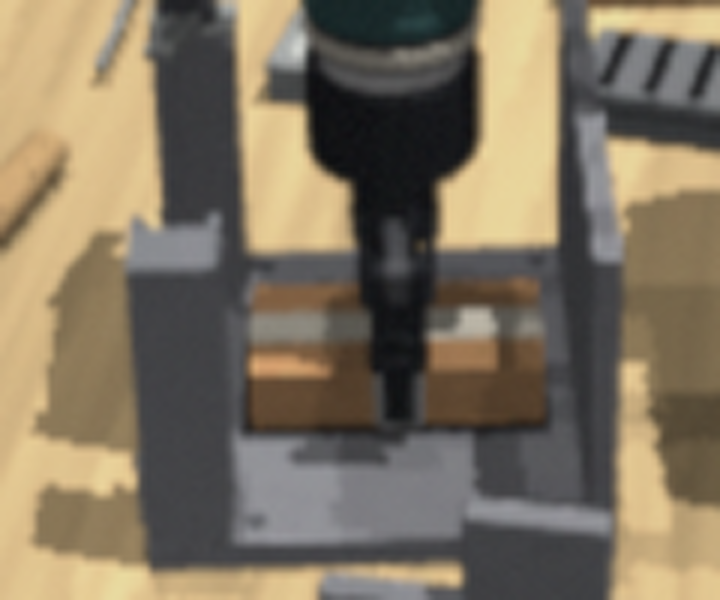

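```bash
python3 -m handwheel '[[0,0,0,0,0,0,1],[0,0,0,0,0,0,1],[0,0,0,0,0,0,1],[0,-0.02,0,0,0,0,1],[0,-0.05,0,0,0,0,1],[0,-0.055,0,0,0,0,1],[0,-0.055,0,0,0,0,1],[0,-0.05,0,0,0,0,1]]' && python3 -m handwheel '[[0,0,0.05,0,0,0,1],[0,0,0.06,0,0,0,1],[0,0,0.06,0,0,0,1],[0,0,0.06,0,0,0,1]]' && python3 -c "
from h import *
goto(.462,-.292,.20,99.6)
r=cam('side'); save(r,'s7.png',(180,180,300,280),6); print(stripe(r,(246,239),.048)); print(stripe(r,(292,168),.03))
np.savez('side1.npz',**r)
r=cam('top'); save(r,'t7.png',(160,120,410,250),3.2); print(stripe(r,(215,186),.048));print(stripe(r,(342,217),.03))
np.savez('top1.npz',**r)
"
```

```text
time: 8.78
tool_pos: [0.5559, 0.1303, 0.2473]
tcp_rot: [-0.186, 2.127, -2.127]
wrist_force: [0.3, -0.4, 0.0]
width: 1.001
time: 9.28
tool_pos: [0.5967, -0.0978, 0.2453]
tcp_rot: [-0.187, 2.127, -2.128]
wrist_force: [0.5, 0.4, -0.1]
width: 0.998
tool x,y,z axes [-0.984 -0.177 -0.002] [ 0.002 -0.    -1.   ] [ 0.177 -0.984  0.001]
shift tool mm [167.1  45.  167.2] world [-134.7 -194.2  -45.3]
jaw now -79.79 turn rv rad [-0.0007  0.0106 -0.0023] deg [-0.   0.6 -0.1] q6 1.189
shift in goal axes mm [165.2  45.3 169. ]
[(555.8, 155.1, 206.3, 146.3, -82.2)]
[(455.3, -173.0, 121.9, 98.6, 7.1), (463.5, -291.1, 132.6, 23.2, 9.5), (457.5, -387.3, 113.4, 106.0, -85.8)]
[(554.6, 122.2, 167.4, 166.8, 1.8)]
[(412.0, -219.0, 41.4, 19.4, 46.2), (473.0, -272.0, 160.5, 61.6, 9.6)]
```

View pics/s7.png

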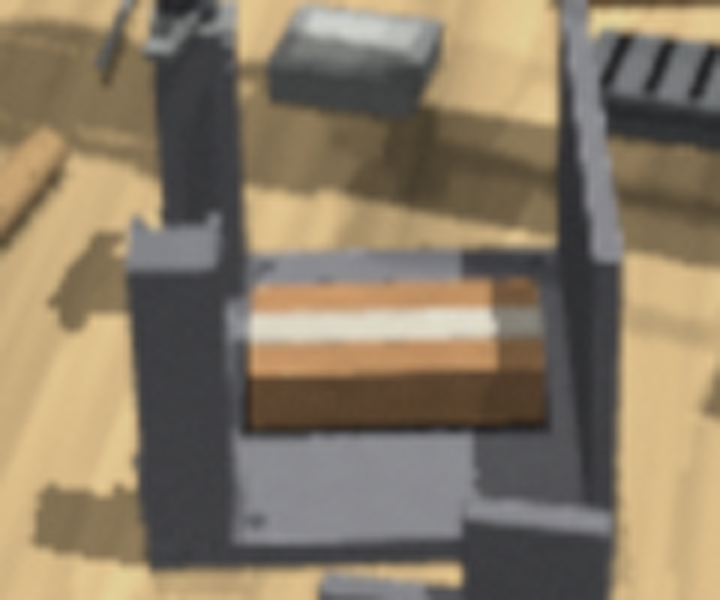

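View pics/t7.png

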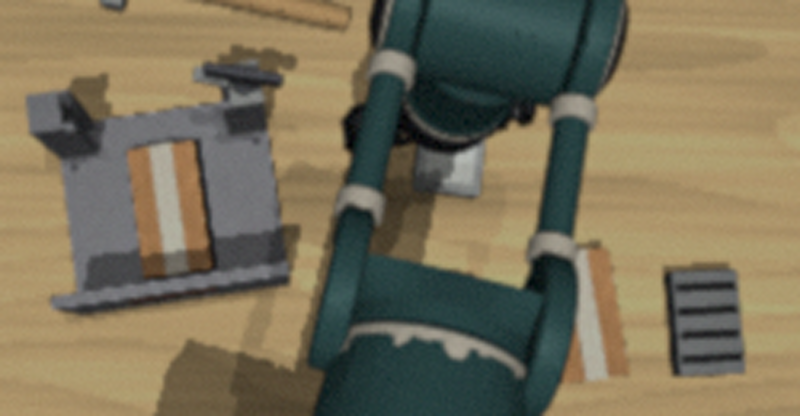

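```bash
cat >> h.py <<'E'
def hullrect(r,b,fn,h,K=6,minA=200):
    """b=(u0,v0,u1,v1); fn(hsv upsampled, rgb)->mask; minAreaRect of all contours at height h"""
    c=r["image"][b[1]:b[3],b[0]:b[2]]; up=cv2.resize(c,None,fx=K,fy=K,interpolation=cv2.INTER_LINEAR)
    m=fn(cv2.cvtColor(up,cv2.COLOR_RGB2HSV).astype(int)).astype(np.uint8)
    m=cv2.morphologyEx(m,cv2.MORPH_OPEN,np.ones((5,5)))
    cs,_=cv2.findContours(m,cv2.RETR_EXTERNAL,cv2.CHAIN_APPROX_NONE)
    cs=[q for q in cs if cv2.contourArea(q)>minA]
    q=(np.concatenate(cs)[:,0].astype(float)+.5)/K-.5+[b[0],b[1]]
    P=ray(r,q,h)[:,:2]*1000; (x,y),(a,b_),t=cv2.minAreaRect(P.astype(np.float32))
    if a<b_:a,b_,t=b_,a,t+90
    return [round(v,1) for v in (x,y,a,b_,(t+90)%180-90)]
E
python3 - <<'E'
from h import *
r=cam("top","top1.npz")
print(hullrect(r,(196,158,232,210),lambda h:(h[...,1]>70)&(h[...,2]>50)&(h[...,0]<25),.048))
c=r["image"][158:210:4,196:232:3]; 
r=cam("side","side1.npz")
print(hullrect(r,(218,222,275,256),lambda h:(h[...,1]>90)&(h[...,2]>125)&(h[...,0]<25),.048), hullrect(r,(218,222,275,256),lambda h:(h[...,1]>90)&(h[...,2]>50)&(h[...,0]<25),.048))
# right part in shadow: stripe only
print(stripe(r,(246,234),.048,half=8))
im=r["image"]; print(im[234,218:276].tolist()[::3])
E
```

```text
[555.9, 127.4, 133.4, 72.4, 10.1]
[566.3, 135.2, 111.9, 69.5, 11.6] [554.4, 150.6, 129.8, 106.5, 9.9]
[(556.9, 130.2, 42.9, 23.1, 10.0)]
[[127, 128, 133], [179, 176, 170], [219, 213, 197], [219, 214, 197], [220, 215, 198], [219, 214, 197], [220, 215, 199], [222, 217, 200], [221, 217, 199], [220, 215, 199], [220, 215, 199], [222, 218, 201], [222, 218, 200], [221, 217, 200], [222, 216, 199], [141, 136, 126], [132, 129, 119], [127, 123, 114], [82, 83, 86], [50, 51, 52]]
```

```bash
python3 -m handwheel '[[0.03,0,0.03,0,0.004,0,1],[0.04,0,0.04,0,0.004,0,1],[0.04,0.01,0.04,0,0.002,0,1],[0.035,0.02,0.035,0,0,0,1],[0.02,0.03,0.02,0,0,0,1],[0,0.02,0,0,0,0,1],[0,0,0,0,0,0,1],[0,0,0,0,0,0,1]]' && python3 -c "
from h import *
goto(.4632,-.2915,-.003,99.6)
r=cam('side');print(stripe(r,(292,168),.03)); np.savez('side2.npz',**r)
save(r,'s8.png',(200,100,340,220),5)"
```

```text
time: 10.38
tool_pos: [0.4629, -0.2866, 0.1648]
tcp_rot: [-0.179, 2.132, -2.134]
wrist_force: [0.1, -1.3, 0.6]
width: 0.998
tool x,y,z axes [-0.986 -0.168 -0.001] [ 0.002 -0.001 -1.   ] [ 0.168 -0.986  0.001]
shift tool mm [  0.7 167.8   4.7] world [   0.3   -4.9 -167.8]
jaw now -80.34 turn rv rad [-0.0012  0.001  -0.0015] deg [-0.1  0.1 -0.1] q6 0.802
shift in goal axes mm [  0.5 167.8   4.9]
[(456.3, -173.2, 121.8, 99.8, 6.8), (463.0, -290.1, 132.2, 26.5, 8.9), (457.5, -386.9, 114.1, 106.0, -86.0)]
```

View pics/s8.png

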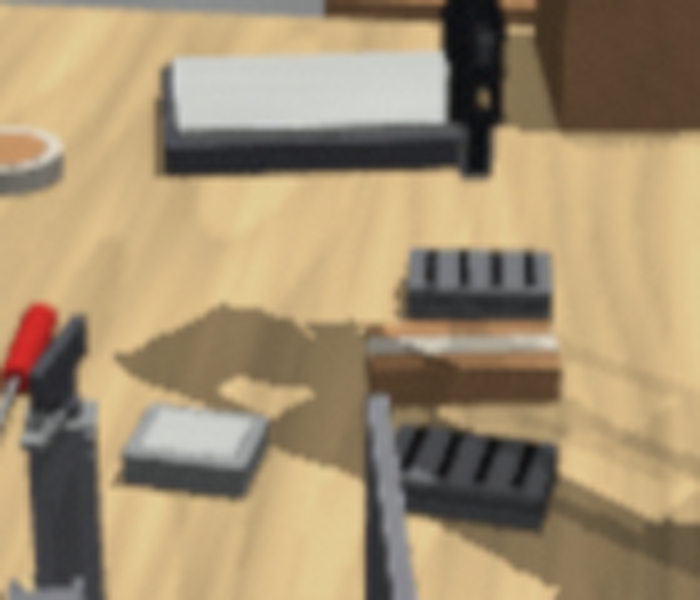

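```bash
python3 -m handwheel '[[0.0005,0.03,0.005,0,0,0,1],[0,0.045,0,0,0,0,1],[0,0.045,0,0,0,0,1],[0,0.03,0,0,0,0,1],[0,0.009,0,0,0,0,1],[0,0,0,0,0,0,1],[0,0,0,0,0,0,1]]' && python3 -c "
from h import *
goto(.4632,-.2915,-.003,99.6)"
```

```text
time: 11.3
tool_pos: [0.464, -0.2928, 0.0063]
tcp_rot: [-0.177, 2.13, -2.135]
wrist_force: [0.6, 0.2, 0.2]
width: 1.0
tool x,y,z axes [-0.986 -0.167 -0.003] [ 0.003 -0.002 -1.   ] [ 0.167 -0.986  0.002]
shift tool mm [ 0.6  9.3 -1.4] world [-0.8  1.3 -9.3]
jaw now -80.37 turn rv rad [-0.0025  0.0005 -0.0026] deg [-0.1  0.  -0.1] q6 0.794
shift in goal axes mm [ 0.5  9.3 -1.4]
```

```bash
python3 -m handwheel '[[0.0005,0.009,-0.001,0,0,0,1],[0,0,0,0,0,0,1],[0,0,0,0,0,0,0],[0,0,0,0,0,0,0],[0,0,0,0,0,0,0],[0,0,0,0,0,0,0],[0,0,0,0,0,0,0]]' 50 && python3 -c "
from h import *
goto(.4632,-.2915,-.003,99.6)"
```

```text
time: 12.18
tool_pos: [0.462, -0.2913, -0.0043]
tcp_rot: [-0.179, 2.133, -2.134]
wrist_force: [-0.3, -1.1, 4.4]
width: 0.785
tool x,y,z axes [-0.986 -0.167 -0.001] [ 0.001 -0.001 -1.   ] [ 0.167 -0.986  0.001]
shift tool mm [-1.2 -1.3  0.4] world [ 1.2 -0.2  1.3]
jaw now -80.39 turn rv rad [-0.0006  0.0002 -0.0006] deg [-0.  0. -0.] q6 0.795
shift in goal axes mm [-1.2 -1.3  0.4]
```

```bash
python3 -m handwheel '[[0,-0.006,0,0,0,0,0],[0,-0.02,0,0,0,0,0],[0,-0.04,0,0,0,0,0],[0,-0.055,0,0,-0.01,0,0],[0,-0.055,0,0,0,0,0],[0,-0.05,0,0,0,0,0],[0,-0.018,-0.02,0,0,0,0],[-0.01,0,-0.04,0,0,0,0]]' && python3 -m handwheel '[[-0.02,0,-0.055,0,0,0,0],[-0.02,0,-0.055,0,0,0,0],[-0.02,0,-0.055,0,0,0,0],[-0.02,0,-0.055,0,0,0,0],[-0.02,0,-0.05,0,0,0,0],[-0.03,0,-0.04,0,0,0,0],[-0.018,0,-0.02,0,0,0,0],[0,0,0,0,0,0,0]]' && python3 -c "
from h import *
goto(.5555,.1305,.0437,100.2)"
```

```text
time: 13.18
tool_pos: [0.4612, -0.2306, 0.241]
tcp_rot: [-0.185, 2.127, -2.13]
wrist_force: [2.2, 0.2, -4.6]
width: 0.785
time: 14.18
tool_pos: [0.548, 0.1221, 0.238]
tcp_rot: [-0.195, 2.128, -2.128]
wrist_force: [0.3, -0.2, -4.7]
width: 0.787
tool x,y,z axes [-0.984 -0.179  0.002] [-0.002 -0.    -1.   ] [ 0.179 -0.984  0.   ]
shift tool mm [ -9.3 194.3  -6.9] world [   7.5    8.4 -194.3]
jaw now -79.68 turn rv rad [-0.      0.0021  0.0024] deg [-0.   0.1  0.1] q6 1.566
shift in goal axes mm [ -8.9 194.3  -6.9]
```

```bash
python3 -m handwheel '[[-0.009,0,-0.007,0,0.002,0,0],[0,0.03,0,0,0,0,0],[0,0.05,0,0,0,0,0],[0,0.05,0,0,0,0,0],[0,0.035,0,0,0,0,0],[0,0.015,0,0,0,0,0],[0,0,0,0,0,0,0],[0,0,0,0,0,0,0]]' && python3 -c "
from h import *
goto(.5555,.1305,.0437,100.2)"
```

```text
time: 15.18
tool_pos: [0.5576, 0.1294, 0.0613]
tcp_rot: [-0.183, 2.128, -2.128]
wrist_force: [0.3, -0.1, -3.7]
width: 0.789
tool x,y,z axes [-0.985 -0.174 -0.004] [ 0.003  0.001 -1.   ] [ 0.174 -0.985 -0.   ]
shift tool mm [ 2.  17.6 -1.4] world [ -2.1   1.1 -17.6]
jaw now -79.95 turn rv rad [ 0.     -0.0027 -0.0036] deg [ 0.  -0.2 -0.2] q6 1.58
shift in goal axes mm [ 1.9 17.6 -1.4]
```

```bash
python3 -m handwheel '[[0.001,0.012,-0.001,0,-0.002,0,0],[0,0,0,0,0,0,0],[0,0,0,0,0,0,0],[0,0,0,0,0,0,0]]' && python3 -c "
from h import *
goto(.5555,.1305,.0437,100.2)"
```

```text
time: 15.68
tool_pos: [0.5548, 0.1302, 0.0475]
tcp_rot: [-0.189, 2.128, -2.128]
wrist_force: [0.2, 0.5, -3.1]
width: 0.786
tool x,y,z axes [-0.984 -0.177 -0.001] [ 0.001  0.    -1.   ] [ 0.177 -0.984  0.   ]
shift tool mm [-0.7  3.8 -0.1] world [ 0.7  0.3 -3.8]
jaw now -79.8 turn rv rad [-0.     -0.0001 -0.0005] deg [-0. -0. -0.] q6 1.58
shift in goal axes mm [-0.7  3.8 -0.1]
```

```bash
python3 -m handwheel '[[-0.0007,0.003,0,0,0,0,0],[0,0.001,0,0,0,0,0],[0,0,0,0,0,0,0]]' && python3 -m handwheel '[[0,0,0,0,0,0,1],[0,0,0,0,0,0,1],[0,0,0,0,0,0,1],[0,-0.02,0,0,0,0,1],[0,-0.05,0,0,0,0,1],[0,-0.055,0,0,0,0,1],[0,-0.055,0,0,0,0,1],[0,-0.01,0,0,0,0,1]]' && python3 -m handwheel '[[0,0,0.05,0,0,0,1],[0,0,0.06,0,0,0,1],[0,0,0.06,0,0,0,1],[0.03,0,0.04,0,0,0,1]]' && python3 -c "
from h import *
r=cam('side'); save(r,'s9.png',(180,180,300,280),6); 
print(stripe(r,(246,226),.078,half=8))
np.savez('side3.npz',**r)
r=cam('top'); save(r,'t9.png',(160,120,410,250),3.2); print(hullrect(r,(196,158,232,210),lambda h:(h[...,1]>70)&(h[...,2]>50)&(h[...,0]<25),.078))
np.savez('top3.npz',**r)
w=cloud(r)
def boxm(b,h):
    m=np.zeros(w.shape[:2],bool); m[b[1]:b[3],b[0]:b[2]]=1
    m&=(w[...,2]>.016)&(w[...,2]<.05); return rect(r,m,h)
print(boxm((280,195,315,245),.028),boxm((362,195,400,245),.028))
goto(.447,-.145,.15,82.8)
"
```

```text
time: 16.05
tool_pos: [0.5556, 0.1303, 0.0437]
tcp_rot: [-0.189, 2.128, -2.128]
wrist_force: [-0.5, 0.1, -0.5]
width: 0.786
time: 17.05
tool_pos: [0.5584, 0.1309, 0.2392]
tcp_rot: [-0.179, 2.125, -2.123]
wrist_force: [0.1, 0.9, -0.5]
width: 1.002
time: 17.55
tool_pos: [0.5633, -0.0841, 0.2319]
tcp_rot: [-0.19, 2.129, -2.129]
wrist_force: [0.1, -0.4, 0.0]
width: 1.001
[(556.4, 130.5, 42.3, 23.0, 10.0)]
[555.2, 127.3, 135.2, 72.5, 9.9]
[(array([297., 217.]), 461.7, -146.8, 75.5, 68.7, -7.2)] [(array([380., 221.]), 457.6, -415.3, 105.8, 72.0, 4.5)]
tool x,y,z axes [-0.985 -0.172  0.004] [-0.004 -0.001 -1.   ] [ 0.172 -0.985  0.   ]
shift tool mm [121.8  82.   38.9] world [-113.6  -59.3  -81.6]
jaw now -80.08 turn rv rad [-0.0011  0.2987  0.0038] deg [-0.1 17.1  0.2] q6 1.204
shift in goal axes mm [105.3  81.6  73.1]
```

View pics/s9.png

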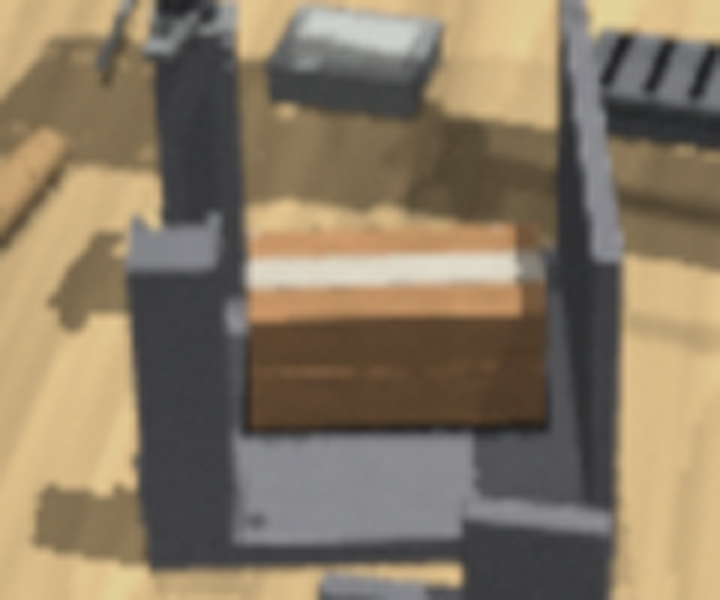

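View pics/t9.png

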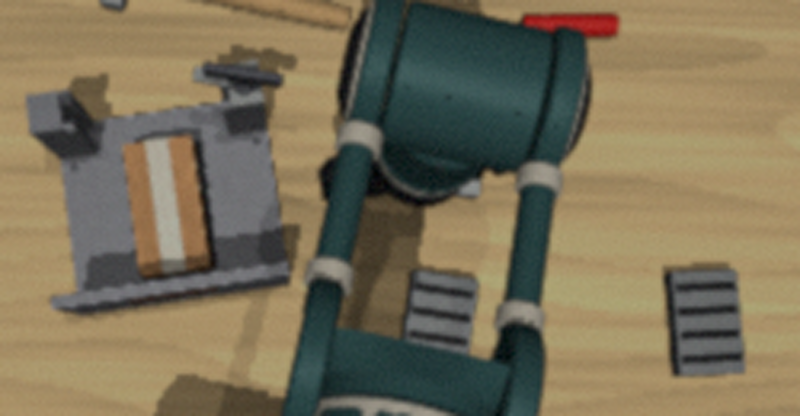

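```bash
python3 -m handwheel '[[0,0,0,0,0.15,0,1],[0,0,0,0,0.148,0,1],[0.035,0.02,0.024,0,0,0,1],[0.04,0.03,0.028,0,0,0,1],[0.03,0.03,0.02,0,0,0,1],[0,0,0,0,0,0,1],[0,0,0,0,0,0,1]]' && python3 -c "
from h import *
goto(.447,-.144,-.004,82.8)
r=cam('side'); save(r,'s10.png',(200,100,340,220),5)"
```

```text
time: 18.52
tool_pos: [0.4509, -0.1402, 0.1535]
tcp_rot: [-0.131, -2.16, 2.16]
wrist_force: [0.9, -0.1, 0.7]
width: 1.0
tool x,y,z axes [-0.993  0.12  -0.001] [ 0.001  0.    -1.   ] [-0.12  -0.993 -0.   ]
shift tool mm [  3.6 157.5   4.2] world [  -3.9   -3.8 -157.5]
jaw now -96.89 turn rv rad [ 0.0003  0.0054 -0.0011] deg [ 0.   0.3 -0.1] q6 1.336
shift in goal axes mm [  3.4 157.5   4.2]
```

View pics/s10.png

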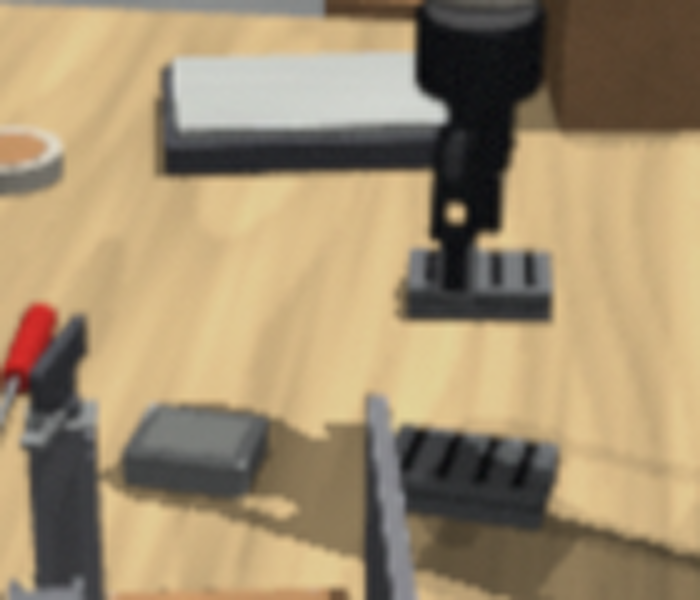

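```bash
python3 -m handwheel '[[0.0035,0.03,0.004,0,0.005,0,1],[0,0.045,0,0,0,0,1],[0,0.045,0,0,0,0,1],[0,0.025,0,0,0,0,1],[0,0,0,0,0,0,1],[0,0,0,0,0,0,1],[0,0,0,0,0,0,1]]' && python3 -c "
from h import *
goto(.447,-.144,-.004,82.8)
r=cam('side'); save(r,'s11.png',(200,100,340,220),5)"
```

```text
time: 19.45
tool_pos: [0.4482, -0.1447, 0.0101]
tcp_rot: [-0.139, -2.157, 2.16]
wrist_force: [0.4, 0.1, -0.1]
width: 1.0
tool x,y,z axes [-0.992  0.125 -0.004] [ 0.004 -0.001 -1.   ] [-0.125 -0.992  0.001]
shift tool mm [ 1.3 14.1 -0.6] world [ -1.2   0.7 -14.1]
jaw now -97.15 turn rv rad [-0.0009  0.0008 -0.0037] deg [-0.   0.  -0.2] q6 1.33
shift in goal axes mm [ 1.3 14.1 -0.6]
```

View pics/s11.png

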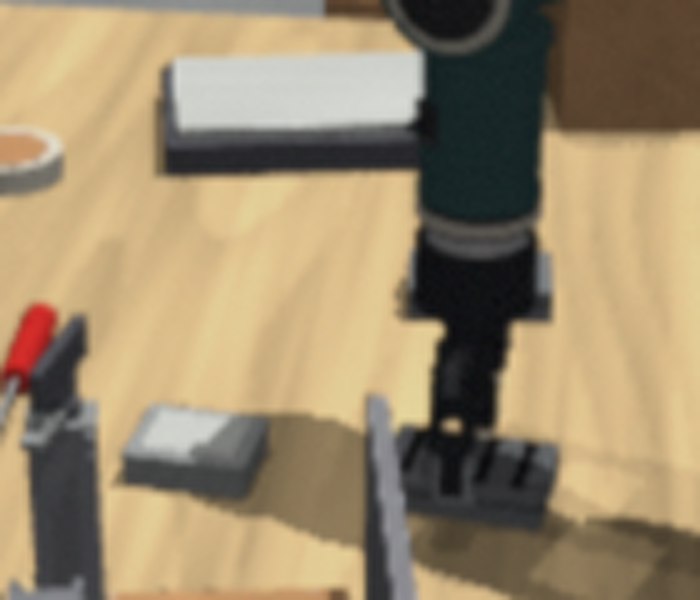

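```bash
python3 -m handwheel '[[0.0005,0.013,0,0,0,0,1],[0,0,0,0,0,0,1],[0,0,0,0,0,0,0],[0,0,0,0,0,0,0],[0,0,0,0,0,0,0],[0,0,0,0,0,0,0],[0,0,0,0,0,0,0]]' 50 && python3 -c "
from h import *
goto(.447,-.144,-.004,82.8)
r=cam('top'); np.savez('top4.npz',**r); save(r,'t11.png',(250,120,410,250),4)"
```

```text
time: 20.38
tool_pos: [0.4456, -0.1441, -0.0048]
tcp_rot: [-0.135, -2.157, 2.157]
wrist_force: [0.8, -1.0, -0.8]
width: 0.787
tool x,y,z axes [-0.992  0.125 -0.   ] [-0. -0. -1.] [-0.125 -0.992  0.   ]
shift tool mm [-1.4 -0.8 -0.3] world [1.4 0.1 0.8]
jaw now -97.17 turn rv rad [-0.      0.0005 -0.    ] deg [-0.  0. -0.] q6 1.33
shift in goal axes mm [-1.4 -0.8 -0.3]
```

View pics/t11.png

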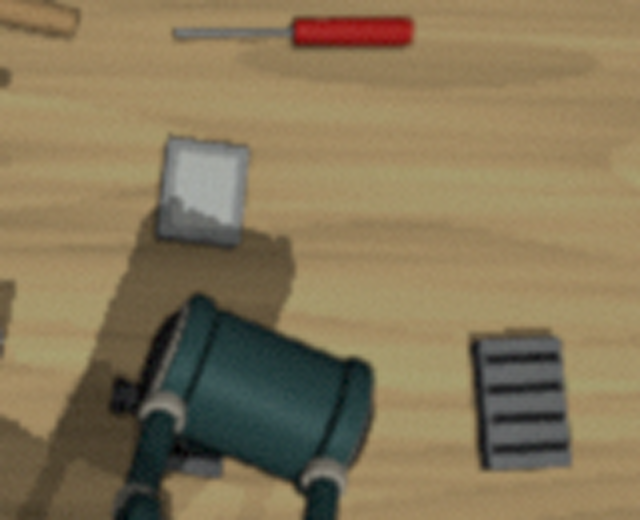

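```bash
python3 -m handwheel '[[0,-0.006,0,0,0,0,0],[0,-0.02,0,0,0,0,0],[0,-0.04,0,0,0,0,0],[0,-0.055,0,0,-0.101,0,0],[0,-0.055,0,0,-0.101,0,0],[0,-0.05,0,0,-0.101,0,0],[0,-0.018,0,0,0,0,0],[-0.02,0,-0.03,0,0,0,0]]' && python3 -m handwheel '[[-0.033,0,-0.05,0,0,0,0],[-0.033,0,-0.05,0,0,0,0],[-0.033,0,-0.05,0,0,0,0],[-0.025,0,-0.05,0,0,0,0],[-0.012,0,-0.02,0,0,0,0],[0,0,0,0,0,0,0],[0,0,0,0,0,0,0],[0,0,0,0,0,0,0]]' && python3 -c "
from h import *
goto(.5545,.1302,.0732,100.2)"
```

```text
time: 21.42
tool_pos: [0.4603, -0.1123, 0.2404]
tcp_rot: [-0.182, 2.128, -2.132]
wrist_force: [0.7, 1.3, -3.2]
width: 0.787
time: 22.42
tool_pos: [0.5545, 0.1281, 0.2389]
tcp_rot: [-0.188, 2.129, -2.13]
wrist_force: [0.0, 0.1, -2.5]
width: 0.786
tool x,y,z axes [-0.985 -0.175  0.001] [-0.001 -0.001 -1.   ] [ 0.175 -0.985  0.   ]
shift tool mm [ -0.5 165.7  -2.2] world [   0.     2.1 -165.7]
jaw now -79.93 turn rv rad [-0.0005 -0.0022  0.0008] deg [-0.  -0.1  0. ] q6 1.579
shift in goal axes mm [ -0.4 165.7  -2.1]
```

```bash
python3 -m handwheel '[[0,0.03,-0.002,0,-0.002,0,0],[0,0.05,0,0,0,0,0],[0,0.045,0,0,0,0,0],[0,0.028,0,0,0,0,0],[0,0.008,0,0,0,0,0],[0,0,0,0,0,0,0],[0,0,0,0,0,0,0],[0,0,0,0,0,0,0]]' && python3 -c "
from h import *
goto(.5545,.1302,.0732,100.2)"
```

```text
time: 23.42
tool_pos: [0.5559, 0.1317, 0.0801]
tcp_rot: [-0.188, 2.126, -2.126]
wrist_force: [-0.5, 0.0, -3.0]
width: 0.783
tool x,y,z axes [-0.984 -0.179 -0.003] [ 0.003  0.001 -1.   ] [ 0.179 -0.984 -0.   ]
shift tool mm [1.7 6.9 1.2] world [-1.4 -1.5 -6.9]
jaw now -79.71 turn rv rad [ 0.0001  0.0017 -0.0032] deg [ 0.   0.1 -0.2] q6 1.58
shift in goal axes mm [1.7 6.9 1.2]
```

```bash
python3 -m handwheel '[[0.0005,0.004,0.0005,0,0,0,0],[0,0,0,0,0,0,0],[0,0,0,0,0,0,0]]' && python3 -c "
from h import *
goto(.5545,.1302,.0732,100.2)"
```

```text
time: 23.8
tool_pos: [0.554, 0.131, 0.0742]
tcp_rot: [-0.192, 2.127, -2.127]
wrist_force: [-0.3, -0.1, -2.7]
width: 0.782
tool x,y,z axes [-0.984 -0.179  0.   ] [-0. -0. -1.] [ 0.179 -0.984 -0.   ]
shift tool mm [-0.3  1.   0.8] world [ 0.5 -0.8 -1. ]
jaw now -79.69 turn rv rad [0.     0.0019 0.0003] deg [0.  0.1 0. ] q6 1.579
shift in goal axes mm [-0.3  1.   0.8]
```

Lower the last mm, release, and go toward case_b.

```bash
python3 -m handwheel '[[-0.0003,0.001,0.0006,0,0.002,0,0],[0,0.0005,0,0,0,0,0],[0,0,0,0,0,0,0]]' && python3 -m handwheel '[[0,0,0,0,0,0,1],[0,0,0,0,0,0,1],[0,0,0,0,0,0,1],[0,-0.02,0,0,0,0,1],[0,-0.05,0,0,0,0,1],[0,-0.055,0,0,0,0,1],[0,-0.04,0,0,0,0,1],[0,0,0.03,0,0,0,1]]' && python3 -m handwheel '[[0,0,0.06,0,0,0,1],[0,0,0.06,0,0,0,1],[0,0,0.06,0,0,0,1],[0,0,0.06,0,0,0,1],[0,0,0.06,0,0,0,1],[0.02,0,0.055,0,0,0,1],[0.03,0,0.05,0,0,0,1],[0,0,0,0,0,0,1]]' && python3 -c "
from h import *
r=cam('side'); save(r,'s12.png',(180,170,300,270),6); 
np.savez('side5.npz',**r)
r=cam('top'); save(r,'t12.png',(160,120,410,250),3.2)
np.savez('top5.npz',**r)
w=cloud(r)
m=np.zeros(w.shape[:2],bool); m[150:215,190:245]=1; m&=(w[...,2]>.092)&(w[...,2]<.12)
print(rect(r,m,.106))
m=np.zeros(w.shape[:2],bool); m[140:200,280:315]=1; m&=(w[...,2]>.015)&(w[...,2]<.05)
print('tin',rect(r,m,.026))
goto(.458,-.4145,.0,94.5)
"
```

```text
time: 24.18
tool_pos: [0.5547, 0.1305, 0.0733]
tcp_rot: [-0.189, 2.128, -2.128]
wrist_force: [-2.3, -0.2, 2.1]
width: 0.786
time: 25.18
tool_pos: [0.5628, 0.1023, 0.2433]
tcp_rot: [-0.182, 2.124, -2.121]
wrist_force: [-0.6, -0.1, -0.4]
width: 0.996
time: 26.18
tool_pos: [0.5806, -0.3107, 0.2373]
tcp_rot: [-0.185, 2.131, -2.133]
wrist_force: [0.1, -0.5, 0.5]
width: 0.997
[(array([210., 183.]), 555.6, 128.0, 106.5, 69.5, 10.0)]
tin [(array([300., 168.]), 623.5, -155.4, 83.6, 69.0, -5.6)]
tool x,y,z axes [-0.985 -0.175 -0.   ] [-0.     0.001 -1.   ] [ 0.175 -0.985 -0.001]
shift tool mm [140.9 237.4  84.4] world [-124.  -107.5 -237.5]
jaw now -79.92 turn rv rad [ 0.0009  0.0974 -0.    ] deg [ 0.   5.6 -0. ] q6 0.871
shift in goal axes mm [132.  237.5  97.5]
```

View pics/s12.png

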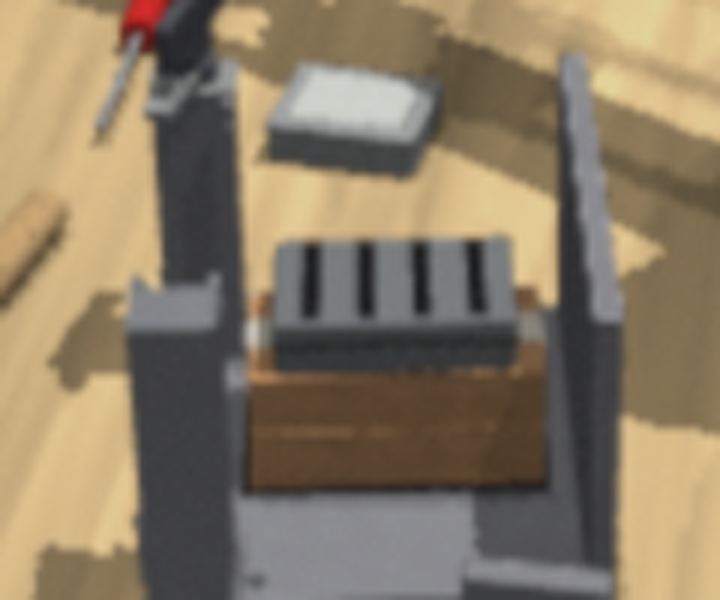

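View pics/t12.png

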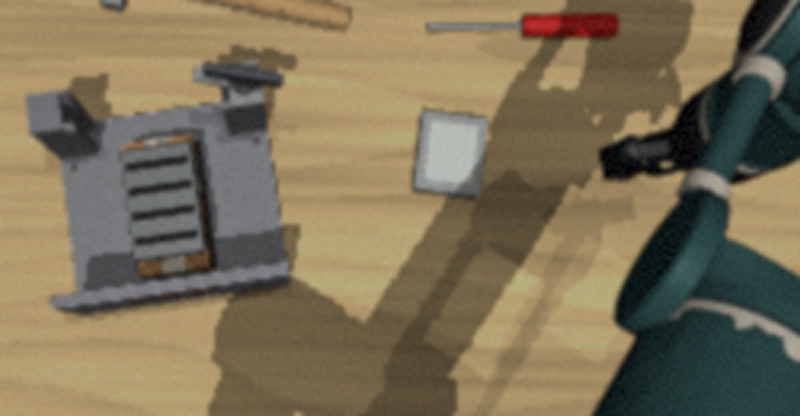

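```bash
python3 -m handwheel '[[0,0,0,0,0.097,0,1],[0.03,0.02,0.022,0,0,0,1],[0.04,0.03,0.03,0,0,0,1],[0.04,0.03,0.03,0,0,0,1],[0.022,0.015,0.015,0,0,0,1],[0,0,0,0,0,0,1],[0,0,0,0,0,0,1],[0,0,0,0,0,0,1]]' && python3 -c "
from h import *
goto(.458,-.4143,-.004,94.5)
r=cam('side'); save(r,'s13.png',(200,100,340,220),5)"
```

```text
time: 27.28
tool_pos: [0.4604, -0.4133, 0.144]
tcp_rot: [-0.088, 2.177, -2.18]
wrist_force: [0.2, -0.6, 0.7]
width: 1.003
tool x,y,z axes [-0.997 -0.083 -0.002] [ 0.002 -0.001 -1.   ] [ 0.083 -0.997  0.001]
shift tool mm [  2.8 148.    0.6] world [  -2.4   -1.  -148. ]
jaw now -85.25 turn rv rad [-0.0014  0.0043 -0.0017] deg [-0.1  0.2 -0.1] q6 0.716
shift in goal axes mm [  2.5 148.    0.8]
```

View pics/s13.png

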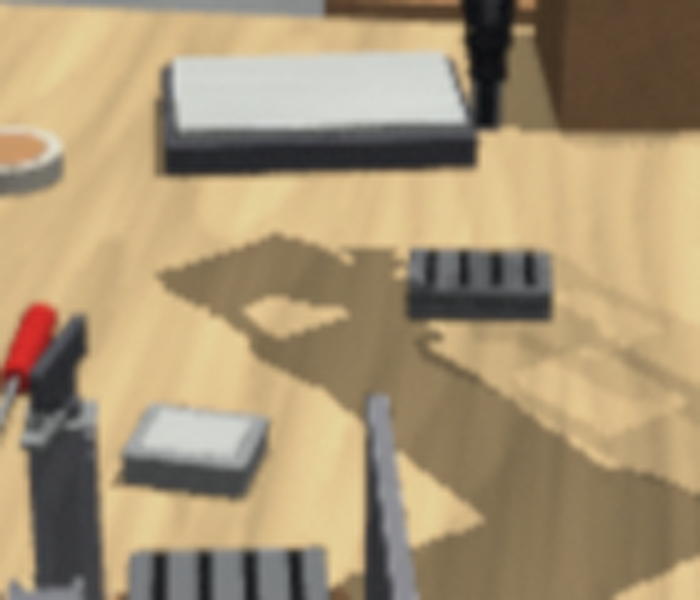

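```bash
python3 -m handwheel '[[0.002,0.03,0.001,0,0.004,0,1],[0,0.045,0,0,0,0,1],[0,0.045,0,0,0,0,1],[0,0.02,0,0,0,0,1],[0,0,0,0,0,0,1],[0,0,0,0,0,0,1],[0,0,0,0,0,0,1]]' && python3 -c "
from h import *
goto(.458,-.4143,-.004,94.5)"
```

```text
time: 28.2
tool_pos: [0.4581, -0.4165, 0.0051]
tcp_rot: [-0.081, 2.178, -2.184]
wrist_force: [0.6, -0.0, -0.8]
width: 0.999
tool x,y,z axes [-0.997 -0.077 -0.003] [ 0.003 -0.003 -1.   ] [ 0.077 -0.997  0.003]
shift tool mm [ 0.   9.1 -2.3] world [-0.1  2.2 -9.1]
jaw now -85.6 turn rv rad [-0.0031 -0.0017 -0.0027] deg [-0.2 -0.1 -0.2] q6 0.716
shift in goal axes mm [-0.   9.1 -2.2]
```

```bash
python3 -m handwheel '[[-0.0005,0.008,-0.001,0,0,0,1],[0,0,0,0,0,0,1],[0,0,0,0,0,0,0],[0,0,0,0,0,0,0],[0,0,0,0,0,0,0],[0,0,0,0,0,0,0],[0,0,0,0,0,0,0]]' 50 && python3 -c "
from h import *
goto(.458,-.4143,-.004,94.5)"
```

```text
time: 29.08
tool_pos: [0.4574, -0.4145, -0.0048]
tcp_rot: [-0.083, 2.181, -2.183]
wrist_force: [-0.1, -1.2, 3.8]
width: 0.786
tool x,y,z axes [-0.997 -0.077 -0.001] [ 0.001 -0.001 -1.   ] [ 0.077 -0.997  0.001]
shift tool mm [-0.6 -0.8 -0.2] world [0.6 0.2 0.8]
jaw now -85.59 turn rv rad [-0.0009 -0.0017 -0.0006] deg [-0.1 -0.1 -0. ] q6 0.718
shift in goal axes mm [-0.6 -0.8 -0.2]
```

```bash
python3 -m handwheel '[[0,-0.006,0,0,0,0,0],[0,-0.02,0,0,0,0,0],[0,-0.04,0,0,0,0,0],[0,-0.055,0,0,0,0,0],[0,-0.055,0,0,-0.101,0,0],[0,-0.055,-0.01,0,0,0,0],[-0.01,-0.035,-0.03,0,0,0,0],[-0.02,0,-0.05,0,0,0,0]]' && python3 -m handwheel '[[-0.02,0,-0.057,0,0,0,0],[-0.02,0,-0.057,0,0,0,0],[-0.02,0,-0.057,0,0,0,0],[-0.02,0,-0.057,0,0,0,0],[-0.02,0,-0.057,0,0,0,0],[-0.023,0,-0.055,0,0,0,0],[-0.02,0,-0.05,0,0,0,0],[-0.02,0,-0.03,0,0,0,0]]' && python3 -m handwheel '[[0,0,-0.008,0,0,0,0],[0,0,0,0,0,0,0],[0,0,0,0,0,0,0],[0,0,0,0,0,0,0]]' && python3 -c "
from h import *
goto(.5553,.1303,.1012,100.2)"
```

```text
time: 30.08
tool_pos: [0.4722, -0.3216, 0.2667]
tcp_rot: [-0.179, 2.12, -2.133]
wrist_force: [0.2, 0.3, -3.6]
width: 0.781
time: 31.08
tool_pos: [0.5558, 0.1247, 0.2614]
tcp_rot: [-0.193, 2.128, -2.127]
wrist_force: [0.5, 0.1, -3.0]
width: 0.785
time: 31.58
tool_pos: [0.5552, 0.1287, 0.2609]
tcp_rot: [-0.188, 2.129, -2.129]
wrist_force: [0.4, -0.2, -4.6]
width: 0.791
tool x,y,z axes [-0.985 -0.175  0.   ] [-0. -0. -1.] [ 0.175 -0.985  0.   ]
shift tool mm [ -0.4 159.7  -1.5] world [ 1.000e-01  1.600e+00 -1.597e+02]
jaw now -79.9 turn rv rad [-0.0002 -0.0017  0.0001] deg [-0.  -0.1  0. ] q6 1.579
shift in goal axes mm [ -0.4 159.7  -1.5]
```

```bash
python3 -m handwheel '[[0,0.03,-0.0015,0,-0.002,0,0],[0,0.05,0,0,0,0,0],[0,0.045,0,0,0,0,0],[0,0.023,0,0,0,0,0],[0,0.007,0,0,0,0,0],[0,0,0,0,0,0,0],[0,0,0,0,0,0,0],[0,0,0,0,0,0,0]]' && python3 -c "
from h import *
goto(.5553,.1303,.1012,100.2)"
```

```text
time: 32.58
tool_pos: [0.5563, 0.1316, 0.1074]
tcp_rot: [-0.189, 2.126, -2.126]
wrist_force: [0.3, -0.1, -3.9]
width: 0.787
tool x,y,z axes [-0.984 -0.179 -0.003] [ 0.003  0.001 -1.   ] [ 0.179 -0.984 -0.   ]
shift tool mm [1.2 6.2 1.1] world [-1.  -1.3 -6.2]
jaw now -79.7 turn rv rad [ 0.      0.0018 -0.0029] deg [ 0.   0.1 -0.2] q6 1.58
shift in goal axes mm [1.2 6.2 1.1]
```

```bash
python3 -m handwheel '[[0,0.003,0.001,0,0.001,0,0],[0,0.001,0,0,0,0,0],[0,0,0,0,0,0,0],[0,0,0,0,0,0,0]]' && python3 -c "
from h import *
goto(.5553,.1303,.1012,100.2)"
```

```text
time: 33.08
tool_pos: [0.5553, 0.1304, 0.1017]
tcp_rot: [-0.191, 2.128, -2.128]
wrist_force: [0.2, 0.8, -3.8]
width: 0.789
tool x,y,z axes [-0.984 -0.178  0.   ] [-0. -0. -1.] [ 0.178 -0.984 -0.   ]
shift tool mm [-0.   0.5  0.1] world [ 0.  -0.1 -0.5]
jaw now -79.76 turn rv rad [0.     0.0008 0.0002] deg [0. 0. 0.] q6 1.579
shift in goal axes mm [-0.   0.5  0.1]
```

```bash
python3 -m handwheel '[[0,0.001,0,0,0,0,0],[0,0,0,0,0,0,0],[0,0,0,0,0,0,1],[0,0,0,0,0,0,1],[0,0,0,0,0,0,1],[0,-0.02,0,0,0,0,1],[0,-0.05,0,0,0,0,1],[0,-0.055,0,0,0,0,1]]' && python3 -m handwheel '[[0,-0.02,0.02,0,0,0,1],[0,0,0.05,0,0,0,1],[0,0,0.06,0,0,0,1],[0,0,0.06,0,0.137,0,1],[0,0,0.05,0,0.137,0,1],[0,0,0,0,0,0,1],[0,0,0,0,0,0,1]]' && python3 -c "
from h import *
r=cam('side'); save(r,'s14.png',(180,150,300,250),6); 
np.savez('side6.npz',**r)
r=cam('top'); save(r,'t14.png',(160,120,410,250),3.2)
np.savez('top6.npz',**r)
w=cloud(r)
m=np.zeros(w.shape[:2],bool); m[150:215,190:245]=1; m&=(w[...,2]>.122)&(w[...,2]<.145)
print(rect(r,m,.134))
m=np.zeros(w.shape[:2],bool); m[140:200,280:315]=1; m&=(w[...,2]>.015)&(w[...,2]<.05)
print('tin',rect(r,m,.026))
goto(.624,-.154,.0,84.5)
"
```

```text
time: 34.08
tool_pos: [0.5549, 0.1303, 0.2278]
tcp_rot: [-0.191, 2.128, -2.128]
wrist_force: [1.0, -0.1, -0.5]
width: 1.0
time: 34.95
tool_pos: [0.5908, -0.1069, 0.2457]
tcp_rot: [-0.103, -2.173, 2.171]
wrist_force: [1.0, 0.3, -0.3]
width: 1.005
[(array([209., 181.]), 555.7, 128.3, 106.7, 68.8, 10.4)]
tin [(array([300., 175.]), 600.6, -152.9, 68.9, 40.1, 88.4)]
tool x,y,z axes [-0.996  0.094  0.   ] [-0.  0. -1.] [-0.094 -0.996 -0.   ]
shift tool mm [-37.5 245.7  45.1] world [  33.   -48.3 -245.8]
jaw now -95.38 turn rv rad [0.0004 0.0022 0.0003] deg [0.  0.1 0. ] q6 1.446
shift in goal axes mm [-37.5 245.8  44.9]
```

View pics/s14.png

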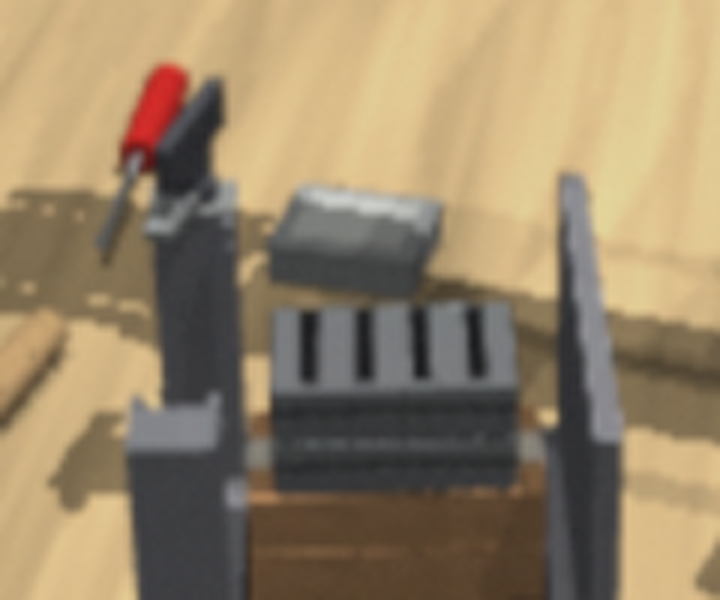

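View pics/t14.png

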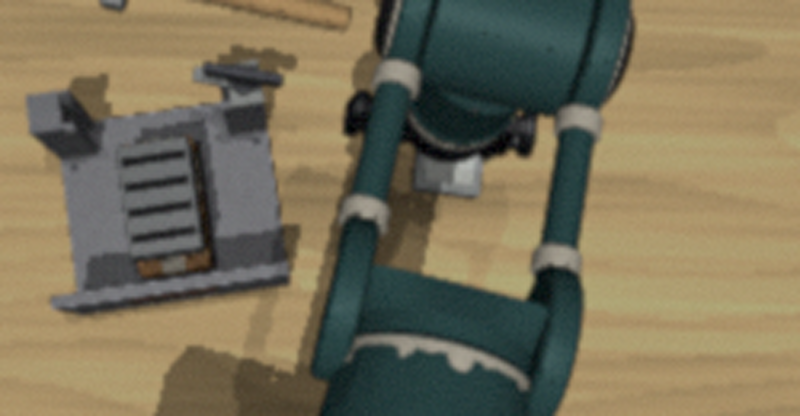

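```bash
python3 -m handwheel '[[-0.02,0.02,0.024,0,0.002,0,1],[-0.0175,0.05,0.021,0,0,0,1],[0,0.05,0,0,0,0,1],[0,0.05,0,0,0,0,1],[0,0.04,0,0,0,0,1],[0,0.02,0,0,0,0,1],[0,0,0,0,0,0,1],[0,0,0,0,0,0,1]]' && python3 -c "
from h import *
goto(.624,-.154,-.0045,84.5)
r=cam('side'); save(r,'s15.png',(180,100,320,220),5)"
```

```text
time: 36.05
tool_pos: [0.626, -0.155, 0.0178]
tcp_rot: [-0.108, -2.173, 2.174]
wrist_force: [-0.2, -0.2, -0.2]
width: 1.001
tool x,y,z axes [-0.995  0.096 -0.003] [ 0.003 -0.001 -1.   ] [-0.096 -0.995  0.001]
shift tool mm [ 2.2 22.3 -0.8] world [ -2.    1.  -22.3]
jaw now -95.53 turn rv rad [-0.0006 -0.0005 -0.0033] deg [-0.  -0.  -0.2] q6 1.386
shift in goal axes mm [ 2.1 22.3 -0.8]
```

View pics/s15.png

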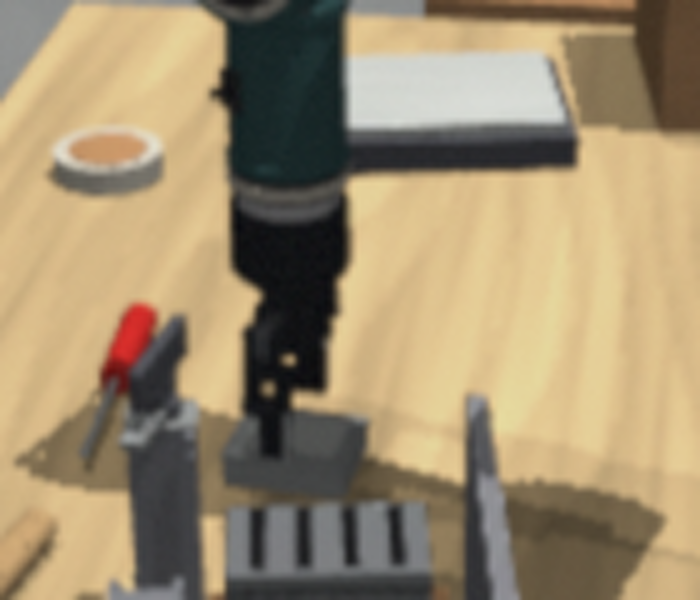

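Run:
```python
from h import *
r=cam("top","top5.npz"); print(ray(r,[301.6,167.6],.026)*1000)
print(hullrect(r,(284,148,320,190),lambda h:(h[...,1]<70)&(h[...,2]>100),.026))
r=cam("side","side0.npz"); save(r,"tin.png",(215,170,265,205),12)
r2=cam("side"); 
print(proj(r,[[.626,-.155,.0178+.0]]),proj(r,[[.624,-.1535,0],[.624,-.1535,.026]]))
```

```text
[[ 623.73559594 -159.40419019   26.        ]]
[623.8, -155.5, 87.5, 72.4, -5.4]
[[238.64683912 188.13862699]] [[239.29738201 193.09786996]
 [239.11645939 186.23442234]]
```

View pics/tin.png

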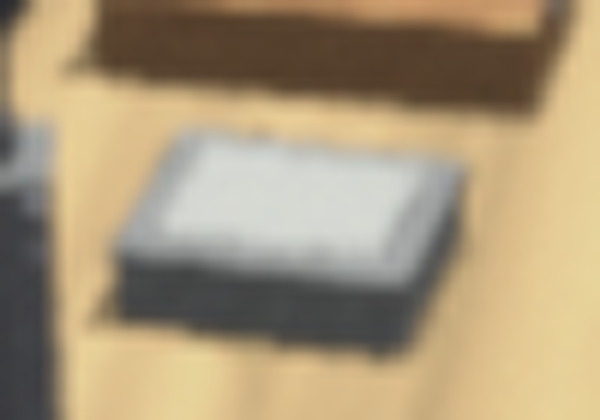

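```bash
python3 -m handwheel '[[0.0012,0.012,0,0,0,0,1],[0,0.0095,0,0,0,0,1],[0,0,0,0,0,0,1],[0,0,0,0,0,0,0],[0,0,0,0,0,0,0],[0,0,0,0,0,0,0],[0,0,0,0,0,0,0],[0,0,0,0,0,0,0]]' 50 && python3 -c "
from h import *
goto(.624,-.154,-.0045,84.5)"
```

```text
time: 37.15
tool_pos: [0.6231, -0.1549, -0.0057]
tcp_rot: [-0.106, -2.172, 2.172]
wrist_force: [-0.4, -0.3, -0.4]
width: 0.786
tool x,y,z axes [-0.995  0.097 -0.   ] [ 0. -0. -1.] [-0.097 -0.995  0.   ]
shift tool mm [-0.8 -1.2 -0.9] world [0.9 0.9 1.2]
jaw now -95.57 turn rv rad [-0.0001 -0.0012 -0.0002] deg [-0.  -0.1 -0. ] q6 1.386
shift in goal axes mm [-0.8 -1.2 -0.9]
```

```bash
python3 -m handwheel '[[0,-0.006,0,0,0,0,0],[0,-0.02,0,0,0,0,0],[0,-0.045,0,0,0,0,0],[0,-0.06,0,0,-0.05,0,0],[0,-0.06,0,0,-0.1,0,0],[0,-0.055,0,0,-0.075,0,0],[0,-0.04,0,0,-0.05,0,0],[0,-0.01,-0.03,0,0,0,0]]' && python3 -m handwheel '[[0.004,0,-0.05,0,0,0,0],[0.004,0,-0.055,0,0,0,0],[0.004,0,-0.055,0,0,0,0],[0.004,0,-0.055,0,0,0,0],[0,0,-0.045,0,0,0,0],[0,0,0,0,0,0,0],[0,0,0,0,0,0,0],[0,0,0,0,0,0,0]]' && python3 -c "
from h import *
goto(.5551,.1303,.1283,100.2)"
```

```text
time: 38.15
tool_pos: [0.6196, -0.1269, 0.297]
tcp_rot: [-0.178, 2.121, -2.129]
wrist_force: [-0.7, 0.3, -2.4]
width: 0.787
time: 39.15
tool_pos: [0.5562, 0.1267, 0.2907]
tcp_rot: [-0.188, 2.129, -2.129]
wrist_force: [0.0, 0.1, -2.3]
width: 0.785
tool x,y,z axes [-0.984 -0.176 -0.   ] [ 0.001 -0.    -1.   ] [ 0.176 -0.984  0.   ]
shift tool mm [  0.5 162.4  -3.8] world [  -1.1    3.6 -162.4]
jaw now -79.89 turn rv rad [-0.0004 -0.0016 -0.0005] deg [-0.  -0.1 -0. ] q6 1.575
shift in goal axes mm [  0.4 162.4  -3.7]
```

```bash
python3 -m handwheel '[[0.001,0.03,-0.004,0,-0.001,0,0],[0,0.05,0,0,0,0,0],[0,0.045,0,0,0,0,0],[0,0.023,0,0,0,0,0],[0,0.009,0,0,0,0,0],[0,0,0,0,0,0,0],[0,0,0,0,0,0,0],[0,0,0,0,0,0,0]]' && python3 -c "
from h import *
goto(.5551,.1303,.1283,100.2)"
```

```text
time: 40.15
tool_pos: [0.5554, 0.1317, 0.1349]
tcp_rot: [-0.188, 2.127, -2.126]
wrist_force: [0.3, -0.3, -1.7]
width: 0.784
tool x,y,z axes [-0.984 -0.178 -0.003] [ 0.003  0.001 -1.   ] [ 0.178 -0.984 -0.   ]
shift tool mm [0.6 6.6 1.3] world [-0.3 -1.4 -6.6]
jaw now -79.76 turn rv rad [ 0.      0.0007 -0.0028] deg [ 0.   0.  -0.2] q6 1.581
shift in goal axes mm [0.5 6.6 1.3]
```

```bash
python3 -m handwheel '[[-0.0007,0.003,0.001,0,0,0,0],[0,0.0015,0,0,0,0,0],[0,0,0,0,0,0,0],[0,0,0,0,0,0,0]]' && python3 -c "
from h import *
goto(.5551,.1303,.1283,100.2)"
```

```text
time: 40.65
tool_pos: [0.5551, 0.1307, 0.1287]
tcp_rot: [-0.191, 2.128, -2.128]
wrist_force: [-0.4, 0.0, -2.2]
width: 0.786
tool x,y,z axes [-0.984 -0.178  0.   ] [-0. -0. -1.] [ 0.178 -0.984 -0.   ]
shift tool mm [0.  0.4 0.4] world [ 0.  -0.4 -0.4]
jaw now -79.75 turn rv rad [0.     0.0009 0.0002] deg [0. 0. 0.] q6 1.58
shift in goal axes mm [0.  0.4 0.4]
```

```bash
python3 -m handwheel '[[0,0.001,0,0,0,0,0],[0,0,0,0,0,0,0],[0,0,0,0,0,0,1],[0,0,0,0,0,0,1],[0,0,0,0,0,0,1],[0,-0.02,0,0,0,0,1],[0,-0.05,0,0,0,0,1],[0,-0.055,0,0,0,0,1]]' && python3 -m handwheel '[[0,-0.04,0.02,0,0,0,1],[0,0,0.05,0,0,0,1],[0,0,0.06,0,0,0,1],[0,0,0.06,0,0,0,1],[0,0,0.06,0,0,0,1],[0,0,0.05,0,0,0,1],[0,0,0,0,0,0,1]]' && python3 -c "
from h import *
r=cam('side'); save(r,'s16.png',(160,120,330,350),2.6)
np.savez('side7.npz',**r); save(r,'s16b.png',(190,140,290,220),7)
r=cam('top'); save(r,'t16.png',(90,110,270,300),3.1);save(r,'t16b.png',(205,130,265,180),10)
np.savez('top7.npz',**r)
w=cloud(r)
m=np.zeros(w.shape[:2],bool); m[150:215,190:245]=1; m&=(w[...,2]>.148)&(w[...,2]<.175)
print(rect(r,m,.16))
"
```

```text
time: 41.65
tool_pos: [0.5548, 0.1306, 0.2547]
tcp_rot: [-0.191, 2.128, -2.128]
wrist_force: [0.2, -0.5, 0.9]
width: 1.001
time: 42.52
tool_pos: [0.6088, -0.1682, 0.2941]
tcp_rot: [-0.185, 2.128, -2.131]
wrist_force: [0.5, 0.3, -1.2]
width: 1.002
[(array([217., 208.]), 474.4, 100.1, 157.2, 12.4, -80.0), (array([208., 180.]), 556.5, 129.3, 83.3, 68.9, 10.3)]
```

View pics/s16.png

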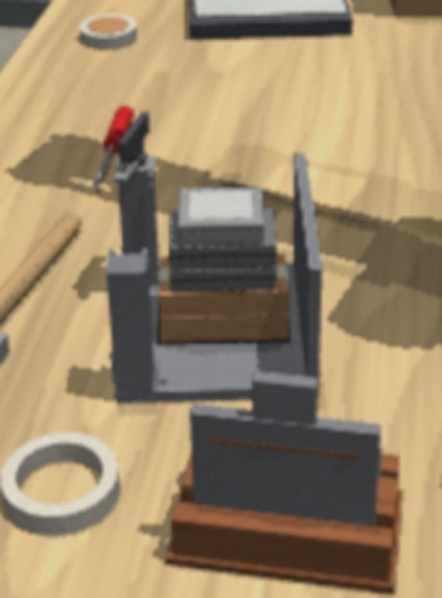

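View pics/t16.png

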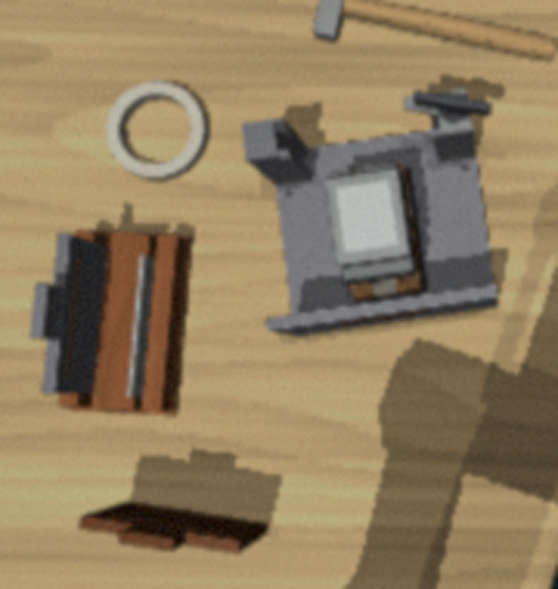

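View pics/t16b.png

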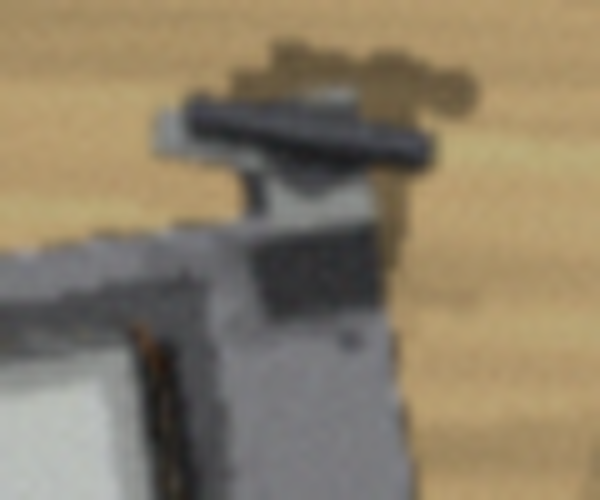

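View pics/s16b.png

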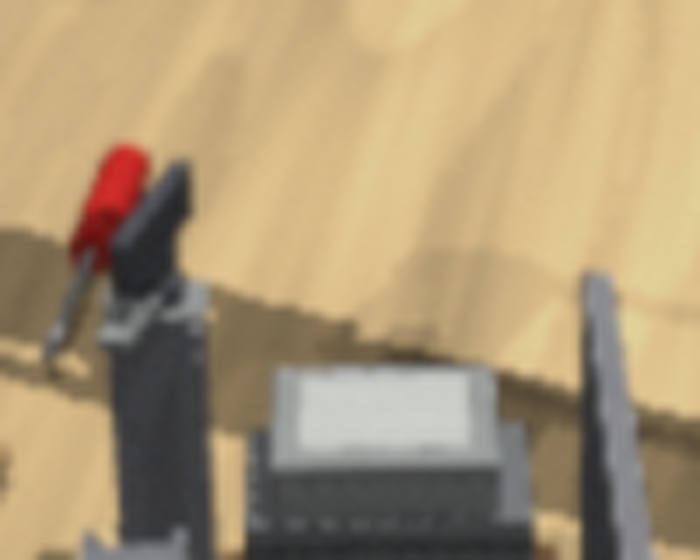

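Run:
```python
from h import *
for n in("top","side"):
    r=cam(n,n+"7.npz"); w=cloud(r)
    m=(w[...,2]>.178)&(w[...,2]<.215)&(np.abs(w[...,0]-.66)<.06)&(np.abs(w[...,1]-.055)<.06)
    print(n,rect(r,m,.2), np.nanmean(w[m],0))
r=cam("top","top7.npz"); print(ray(r,[[223.7,140.6],[248.3,145.4]],.2)*1000)
for c in ((557.2,131.),):
    a=np.radians(10.1);print(c[0]+88*np.cos(a)+92.5*np.sin(a),c[1]+88*np.sin(a)-92.5*np.cos(a))
goto(.66,.056,.25,0)
```

```text
top [(array([235., 143.]), 657.0, 51.7, 71.9, 14.1, 82.5)] [0.65830777 0.05181445 0.19621702]
side [(array([211., 172.]), 654.4, 74.4, 101.3, 21.4, 84.2)] [0.65849134 0.06077627 0.19139751]
[[663.3297536   84.89420343 200.        ]
 [651.52018142  15.18102595 200.        ]]
660.0577020012593 55.36572774845949
tool x,y,z axes [-0.984 -0.176 -0.001] [ 0.001  0.    -1.   ] [ 0.176 -0.984 -0.   ]
shift tool mm [ -89.6   43.9 -208.4] world [ 51.4 220.9 -43.8]
jaw now -79.84 turn rv rad [-5.0000e-04 -1.3935e+00 -9.0000e-04] deg [ -0.  -79.8  -0.1] q6 1.089
shift in goal axes mm [-220.9   43.8   51.4]
```

```bash
python3 -m handwheel '[[0,0,-0.02,0,-0.17,0,1],[0,0,0,0,-0.18,0,1],[0,0,0,0,-0.18,0,1],[0,0,0,0,-0.18,0,1],[0,0,0,0,-0.18,0,1],[0,0,0,0,-0.18,0,1],[0,0,0,0,-0.174,0,1],[0,0,0,0,0,0,1]]' && python3 -c "
from h import *
goto(.659,.0547,.22,171.5)"
```

```text
time: 43.62
tool_pos: [0.6049, -0.1431, 0.2936]
tcp_rot: [-1.135, 1.317, -1.317]
wrist_force: [-0.3, 0.4, -0.3]
width: 1.0
tool x,y,z axes [-0.147 -0.989 -0.   ] [ 0.001  0.    -1.   ] [ 0.989 -0.147  0.001]
shift tool mm [-203.6   73.6   24.3] world [ 54.1 197.8 -73.6]
jaw now -8.47 turn rv rad [-0.0007  0.0005 -0.0003] deg [-0.  0. -0.] q6 -0.125
shift in goal axes mm [-203.6   73.6   24.2]
```

```bash
python3 -m handwheel '[[-0.03,0,0.004,0,0,0,1],[-0.05,0,0.006,0,0,0,1],[-0.055,0.015,0.007,0,0,0,1],[-0.05,0.025,0.007,0,0,0,1],[-0.019,0.025,0,0,0,0,1],[0,0.008,0,0,0,0,1],[0,0,0,0,0,0,1],[0,0,0,0,0,0,1]]' && python3 -c "
from h import *
goto(.659,.0547,.172,171.5)
r=cam('side'); save(r,'s17.png',(170,120,270,220),6)
r=cam('top'); save(r,'t17.png',(190,110,290,190),6)"
```

```text
time: 44.62
tool_pos: [0.6594, 0.0524, 0.2214]
tcp_rot: [-1.133, 1.317, -1.32]
wrist_force: [-0.5, -0.3, 0.5]
width: 1.001
tool x,y,z axes [-0.149 -0.989 -0.   ] [ 0.002 -0.    -1.   ] [ 0.989 -0.149  0.002]
shift tool mm [-2.2 49.4 -0.9] world [ -0.4   2.3 -49.4]
jaw now -8.59 turn rv rad [-0.0023 -0.0015 -0.0002] deg [-0.1 -0.1 -0. ] q6 0.192
shift in goal axes mm [-2.3 49.4 -0.7]
```

View pics/s17.png

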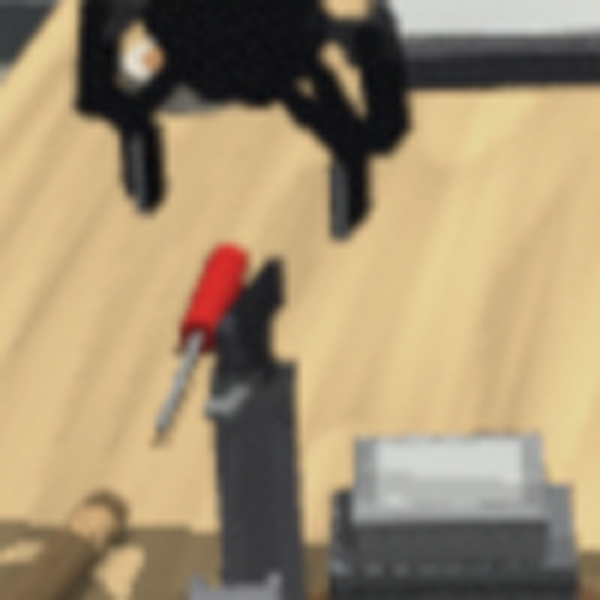

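View pics/t17.png

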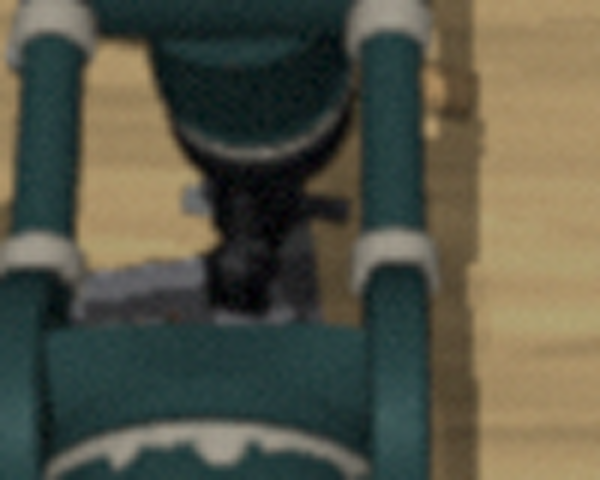

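```bash
python3 -m handwheel '[[-0.002,0.025,-0.0007,0,0,0,1],[0,0.02,0,0,0,0,1],[0,0.003,0,0,0,0,1],[0,0,0,0,0,0,1],[0,0,0,0,0,0,1]]' 20 && python3 -c "
from h import *
goto(.659,.0547,.172,171.5)"
```

```text
time: 45.35
tool_pos: [0.6591, 0.0554, 0.1729]
tcp_rot: [-1.134, 1.316, -1.318]
wrist_force: [0.1, 0.3, -0.0]
width: 0.997
tool x,y,z axes [-0.148 -0.989 -0.   ] [ 0.002  0.    -1.   ] [ 0.989 -0.148  0.002]
shift tool mm [ 0.7  0.9 -0. ] world [-0.1 -0.7 -0.9]
jaw now -8.49 turn rv rad [-0.0017  0.0002 -0.0003] deg [-0.1  0.  -0. ] q6 0.194
shift in goal axes mm [ 0.7  0.9 -0. ]
```

```bash
python3 -m handwheel '[[0,0.0,0,0,0,0,0],[0,0,0,0,0,0,0],[0,0,0,0,0,0,0],[0,0,0,0,0,0,0],[0,0,0,0,0,0,0],[0,0,0,0,0,0,0],[0,0,0,0,0,0,0],[0,0,0,0,0,0,0]]' 20 && python3 -c "
from h import *
goto(.659,.0547,.172,171.5); print(bot.read_state()['wrist_force'],bot.read_state()['torque'])"
```

```text
time: 46.35
tool_pos: [0.6608, 0.0551, 0.1722]
tcp_rot: [-1.132, 1.313, -1.32]
wrist_force: [6.5, -1.7, -2.3]
width: 0.099
tool x,y,z axes [-0.147 -0.989 -0.   ] [ 0.005 -0.    -1.   ] [ 0.989 -0.147  0.005]
shift tool mm [ 0.7  0.2 -1.7] world [-1.8 -0.4 -0.2]
jaw now -8.47 turn rv rad [-0.0053  0.0005 -0.0003] deg [-0.3  0.  -0. ] q6 0.194
shift in goal axes mm [ 0.7  0.2 -1.7]
[ 6.50819997 -1.67420995 -2.34063579] [-0.13653674 -0.88247204  0.106409  ]
```

```bash
python3 -m handwheel '[[0,0,0.0018,0,0,0,0],[0,0,0,0,0.1,0,0],[0,0,0,0,0.1,0,0],[0,0,0,0,0,0,0],[0,0,0,0,0,0,0]]' && python3 -c "
from h import *
goto(.6608,.0551,.172,171.5); print(bot.read_state()['wrist_force'],bot.read_state()['torque'])"
```

```text
time: 46.98
tool_pos: [0.6611, 0.0551, 0.1721]
tcp_rot: [-1.023, 1.458, -1.46]
wrist_force: [5.6, -1.8, -1.0]
width: 0.103
tool x,y,z axes [-0.34  -0.941 -0.001] [ 0.002 -0.    -1.   ] [ 0.941 -0.34   0.002]
shift tool mm [ 0.   0.1 -0.3] world [-0.3  0.  -0.1]
jaw now -19.85 turn rv rad [-0.002  -0.1982 -0.0004] deg [ -0.1 -11.4  -0. ] q6 0.392
shift in goal axes mm [-0.   0.1 -0.3]
[ 5.5617827  -1.81205125 -0.96282481] [-0.13954105 -0.72733045 -0.03630623]
```

```bash
python3 -m handwheel '[[0,0,0.001,0,0.12,0,0],[0,0,0,0,0.15,0,0],[0,0,0,0,0.15,0,0],[0,0,0,0,0.15,0,0],[0,0,0,0,0.15,0,0],[0,0,0,0,0.15,0,0],[0,0,0,0,0.15,0,0],[0,0,0,0,0.05,0,0]]' && python3 -m handwheel '[[0,0,0,0,0,0,0],[0,0,0,0,0,0,0]]' && python3 -c "
from h import *
goto(.6608,.0551,.172,171.5); print(bot.read_state()['wrist_force'],bot.read_state()['torque'])"
```

```text
time: 47.98
tool_pos: [0.6622, 0.0538, 0.1721]
tcp_rot: [-0.161, 2.139, -2.143]
wrist_force: [6.2, -4.4, -0.1]
width: 0.102
time: 48.22
tool_pos: [0.6622, 0.0538, 0.1721]
tcp_rot: [-0.163, 2.138, -2.142]
wrist_force: [4.8, -3.5, -0.7]
width: 0.098
tool x,y,z axes [-0.988 -0.153 -0.002] [ 0.002 -0.002 -1.   ] [ 0.153 -0.988  0.002]
shift tool mm [ 1.2  0.1 -1.5] world [-1.4  1.3 -0.1]
jaw now -81.17 turn rv rad [-2.9000e-03 -1.2684e+00 -6.0000e-04] deg [ -0.2 -72.7  -0. ] q6 1.462
shift in goal axes mm [-1.1  0.1 -1.6]
[ 4.79435577 -3.52648513 -0.65840177] [-0.46306027 -0.8067974  -0.03021075]
```

```bash
python3 -m handwheel '[[0,0,0,0,0,0,1],[0,0,0,0,0,0,1],[0,0,0,0,0,0,1],[0,0,0,0,0,0,1],[0,0,0,0,0,0,1],[0,-0.03,0,0,0,0,1],[0,-0.055,0,0,0,0,1],[0,-0.055,0,0,0,0,1]]' && python3 -m handwheel '[[0,-0.03,0.03,0,0,0,1],[0,0,0.05,0,0,0,1],[0,0,0.055,0,0,0,1],[0,0,0.055,0,0,0,1],[0,0,0,0,0,0,1]]' && python3 -c "
from h import *
r=cam('side'); save(r,'s18.png',(150,120,330,350),2.6)
np.savez('side8.npz',**r)
r=cam('top'); save(r,'t18.png',(90,110,270,300),3.1)
np.savez('top8.npz',**r)
"
```

```text
time: 49.22
tool_pos: [0.6606, 0.0549, 0.3126]
tcp_rot: [-0.166, 2.143, -2.142]
wrist_force: [0.3, -1.2, -0.4]
width: 0.999
time: 49.85
tool_pos: [0.6899, -0.1371, 0.3411]
tcp_rot: [-0.16, 2.144, -2.146]
wrist_force: [-0.8, 0.7, -0.3]
width: 0.997
```

View pics/s18.png

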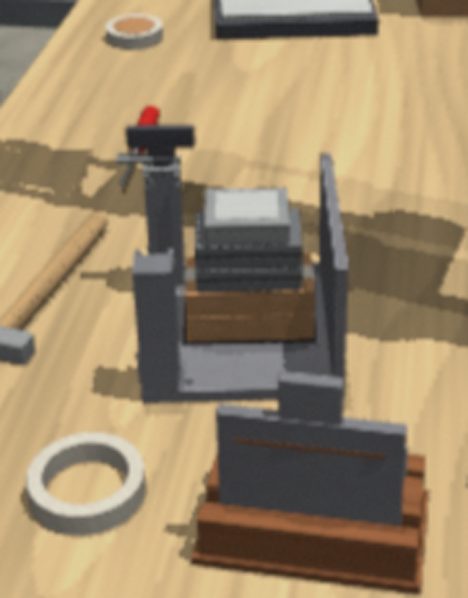

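View pics/t18.png

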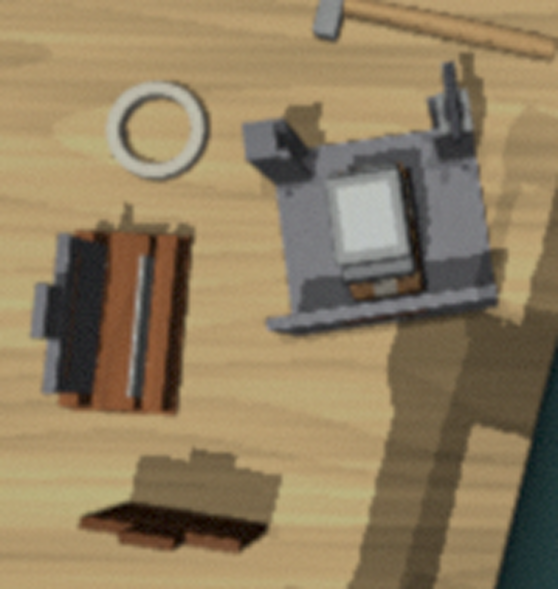

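Run:
```python
from h import *
for n in("top","side"):
    r=cam(n,n+"8.npz"); w=cloud(r)
    reg=(np.abs(w[...,0]-.48)<.13)&(np.abs(w[...,1]-.36)<.12)
    m=reg&(w[...,2]>.170)&(w[...,2]<.21)
    print(n,"tab",[ (o) for o in rect(r,m,.188)], np.nanmean(w[m],0) if m.any() else None)
    m=reg&(w[...,2]>.138)&(w[...,2]<.160)
    print(n,"sh",rect(r,m,.148))
    b=(92,170,125,250) if n=="top" else (225,255,310,330)
    save(r,f"gate_{n}.png",b,8)
```

```text
top tab [(array([103., 210.]), 460.8, 412.6, 47.8, 17.9, -1.5)] [0.46084865 0.4141175  0.18460988]
top sh [(array([109., 211.]), 460.9, 414.0, 148.1, 16.5, -1.6)]
side tab [(array([269., 269.]), 459.1, 430.0, 49.9, 33.3, 3.7)] [0.45990359 0.42242303 0.18129428]
side sh [(array([270., 282.]), 459.9, 422.7, 149.6, 28.2, -1.4)]
```

View pics/gate_top.png

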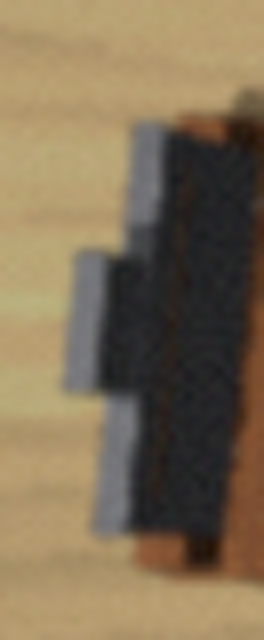

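View pics/gate_side.png

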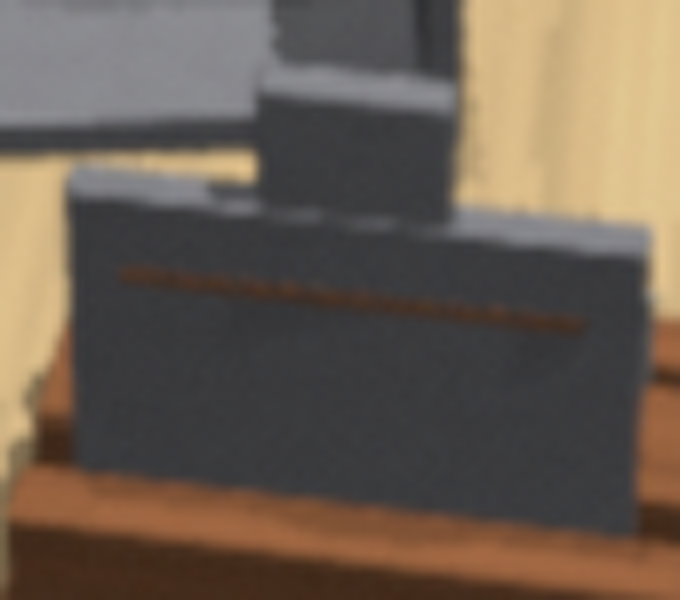

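Run:
```python
from h import *
for n,b,cs,h in(("top",(92,170),[(78,251),(107,253),(94,391),(64,389)],.188),("top",(92,170),[(134,122),(165,124),(127,534),(93,532)],.148),
  ("side",(225,255),[(268,68),(455,84),(455,108),(260,95)],.188),("side",(225,255),[(72,168),(650,230),(648,256),(72,197)],.148)):
    r=cam(n,n+"8.npz"); uv=np.array(cs)/8.-.4+np.array(b); P=ray(r,uv,h)[:,:2]*1000
    print(n,h,P.round(0).tolist(),P.mean(0).round(1))
    e=(P[0]+P[1]-P[2]-P[3])/2 if n=="top" else (P[0]+P[3]-P[1]-P[2])/2
    print(np.degrees(np.arctan2(e[1],e[0])),np.linalg.norm(e))
goto(.4605,.4165,.2,88.5)
```

```text
top 0.188 [[484.0, 420.0], [484.0, 410.0], [436.0, 411.0], [436.0, 421.0]] [460.3 415.6]
-1.2735799338523706 47.996210277571684
top 0.148 [[535.0, 420.0], [535.0, 409.0], [386.0, 411.0], [387.0, 424.0]] [460.7 415.8]
-1.2917536354918577 148.13117028179727
side 0.188 [[484.0, 415.0], [437.0, 415.0], [436.0, 424.0], [484.0, 426.0]] [460.  420.3]
1.090225798598588 47.55567741653647
side 0.148 [[535.0, 414.0], [386.0, 417.0], [386.0, 427.0], [533.0, 425.0]] [460.1 420.5]
-1.007875010773706 147.33577368679863
tool x,y,z axes [-0.989 -0.151  0.   ] [-0.001  0.001 -1.   ] [ 0.151 -0.989 -0.001]
shift tool mm [ 143.8  142.1 -577.9] world [-229.3  549.8 -141.4]
jaw now -81.33 turn rv rad [0.001  0.1775 0.0006] deg [ 0.1 10.2  0. ] q6 1.193
shift in goal axes mm [ 243.7  141.4 -543.6]
```

```bash
python3 -m handwheel '[[0,0,0,0,0.174,0,1],[0.012,0,-0.027,0,0,0,1],[0.023,0,-0.052,0,0,0,1],[0.024,0,-0.053,0,0,0,1],[0.024,0,-0.053,0,0,0,1],[0.024,0,-0.053,0,0,0,1],[0.024,0,-0.053,0,0,0,1],[0.024,0,-0.053,0,0,0,1]]' && python3 -m handwheel '[[0.024,0,-0.053,0,0,0,1],[0.024,0,-0.053,0,0,0,1],[0.023,0,-0.051,0,0,0,1],[0.017,0.02,-0.04,0,0,0,1],[0,0.03,0,0,0,0,1],[0,0.02,0,0,0,0,1],[0,0,0,0,0,0,1],[0,0,0,0,0,0,1]]' && python3 -c "
from h import *
goto(.4604,.418,.157,88.7)
r=cam('side'); save(r,'s19.png',(200,200,330,330),5)
r=cam('top'); save(r,'t19.png',(80,150,180,260),5)"
```

```text
time: 50.95
tool_pos: [0.5402, 0.2175, 0.3422]
tcp_rot: [-0.022, -2.213, 2.211]
wrist_force: [1.1, -0.6, 0.2]
width: 1.001
time: 51.95
tool_pos: [0.459, 0.4132, 0.273]
tcp_rot: [-0.025, -2.212, 2.21]
wrist_force: [0.5, 0.2, -0.1]
width: 0.996
tool x,y,z axes [-1.     0.022 -0.001] [ 0.001  0.001 -1.   ] [-0.022 -1.    -0.001]
shift tool mm [ -1.2 116.   -4.7] world [   1.4    4.8 -116. ]
jaw now -91.25 turn rv rad [ 0.0011  0.001  -0.0011] deg [ 0.1  0.1 -0.1] q6 2.285
shift in goal axes mm [ -1.3 116.   -4.9]
```

View pics/s19.png

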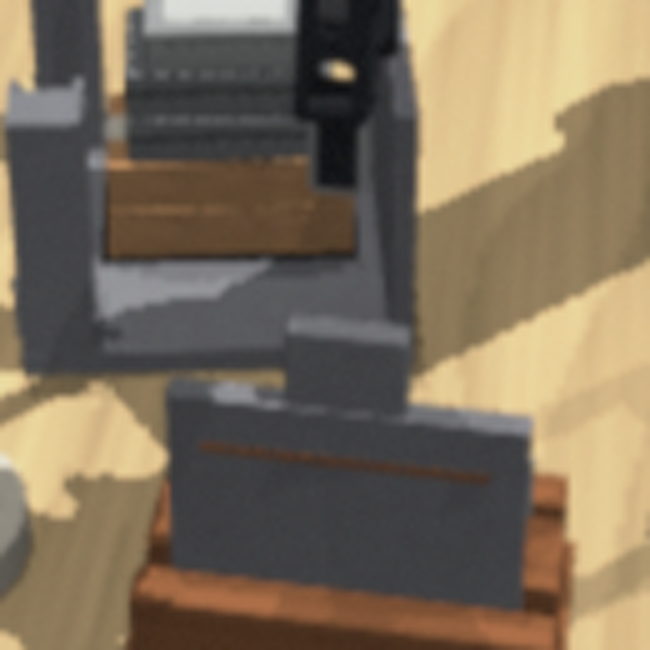

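View pics/t19.png

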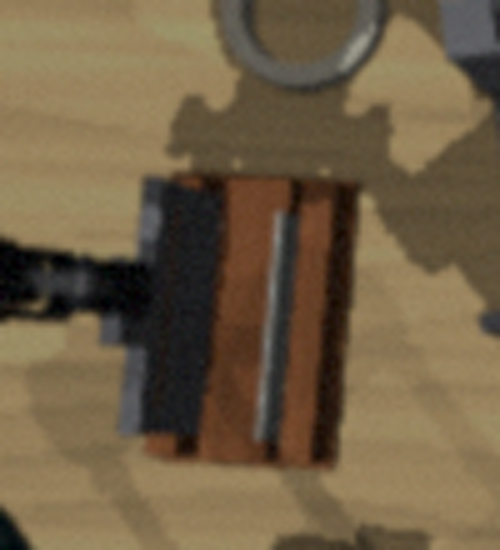

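```bash
python3 -m handwheel '[[-0.0012,0.02,-0.0047,0,0,0,1],[0,0.035,0,0,0,0,1],[0,0.035,0,0,0,0,1],[0,0.02,0,0,0,0,1],[0,0.006,0,0,0,0,1],[0,0,0,0,0,0,1],[0,0,0,0,0,0,1],[0,0,0,0,0,0,1]]' 30 && python3 -c "
from h import *
goto(.4604,.418,.157,88.7)
r=cam('side'); save(r,'s20.png',(200,200,330,330),5)"
```

```text
time: 53.05
tool_pos: [0.4605, 0.4184, 0.1573]
tcp_rot: [-0.026, -2.214, 2.21]
wrist_force: [-0.7, 0.6, 0.6]
width: 1.001
tool x,y,z axes [-1.     0.021 -0.002] [ 0.002  0.002 -1.   ] [-0.021 -1.    -0.002]
shift tool mm [0.1 0.3 0.4] world [-0.1 -0.4 -0.3]
jaw now -91.21 turn rv rad [ 0.0017  0.0015 -0.0019] deg [ 0.1  0.1 -0.1] q6 2.289
shift in goal axes mm [0.1 0.3 0.4]
```

View pics/s20.png

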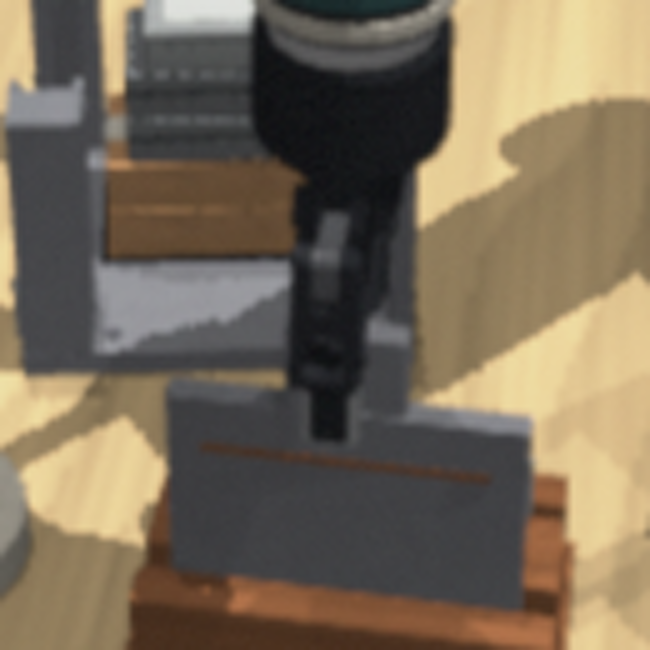

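```bash
python3 - <<'E'
from h import *
r=cam("side","side8.npz")
print((proj(r,[[.4604,.418,.188],[.4604,.463,.171]])-[200,200])*5)
E
python3 -m handwheel '[[0,0.0,0,0,0,0,0],[0,0,0,0,0,0,0],[0,0,0,0,0,0,0],[0,0,0,0,0,0,0],[0,0,0,0,0,0,0],[0,0,0,0,0,0,0],[0,0,0,0,0,0,0],[0,0,0,0,0,0,0]]' 25 && python3 -c "
from h import *
goto(.4604,.418,.157,88.7); print(bot.read_state()['wrist_force'],bot.read_state()['torque'])
r=cam('side'); save(r,'s21.png',(200,200,330,330),5)"
```

```text
[[347.20424094 324.59133077]
 [333.33827641 434.1934439 ]]
time: 54.1
tool_pos: [0.4599, 0.4178, 0.1557]
tcp_rot: [-0.024, -2.211, 2.211]
wrist_force: [0.6, 0.4, 0.8]
width: 0.135
tool x,y,z axes [-1.     0.021 -0.   ] [ 0.  0. -1.] [-0.021 -1.    -0.   ]
shift tool mm [-0.5 -1.3 -0.2] world [0.5 0.2 1.3]
jaw now -91.22 turn rv rad [ 0.0001  0.0015 -0.0001] deg [ 0.   0.1 -0. ] q6 2.289
shift in goal axes mm [-0.5 -1.3 -0.2]
[0.61690095 0.36800473 0.76105087] [ 0.06049443 -0.01829904 -0.028118  ]
```

View pics/s21.png

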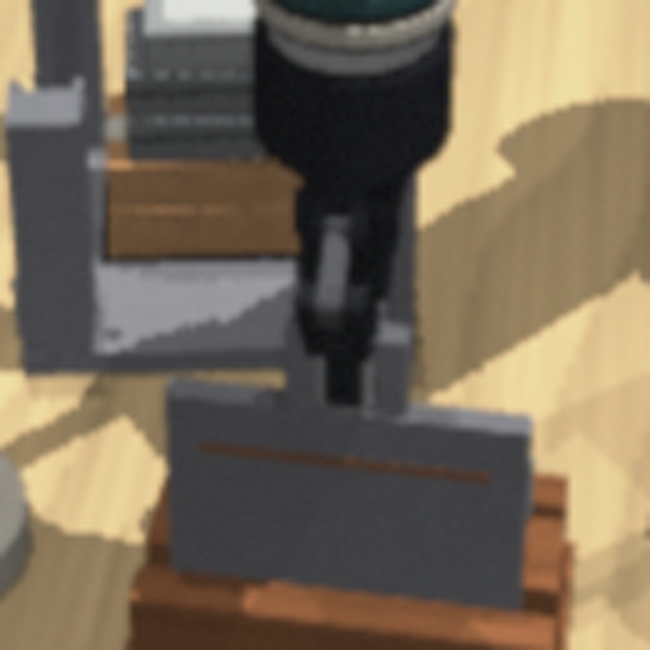

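```bash
python3 -m handwheel '[[0,0.0,0,0,0,0,0],[0,-0.01,0,0,0,0,0],[0,-0.02,0,0,0,0,0],[0,-0.03,0,0,0,0,0],[0,-0.045,0,0,0,0,0],[0,-0.05,0,0,0,0,0],[0,-0.05,0,0,0,0,0],[0,-0.015,0,0,0,0,0]]' 60 && python3 -c "
from h import *
r=cam('side'); save(r,'s22.png',(150,80,350,330),2.4); goto(.6445,.146,.37,10.1)"
```

```text
time: 55.15
tool_pos: [0.461, 0.4187, 0.382]
tcp_rot: [-0.031, -2.22, 2.208]
wrist_force: [0.3, 0.7, -2.5]
width: 0.126
tool x,y,z axes [-1.     0.021 -0.006] [ 0.006  0.005 -1.   ] [-0.021 -1.    -0.005]
shift tool mm [-189.2   11.4  268.7] world [ 183.6 -272.6  -11.6]
jaw now -91.21 turn rv rad [ 0.0087  1.3733 -0.0016] deg [ 0.5 78.7 -0.1] q6 2.289
shift in goal axes mm [-300.6   11.6 -132.9]
```

View pics/s22.png

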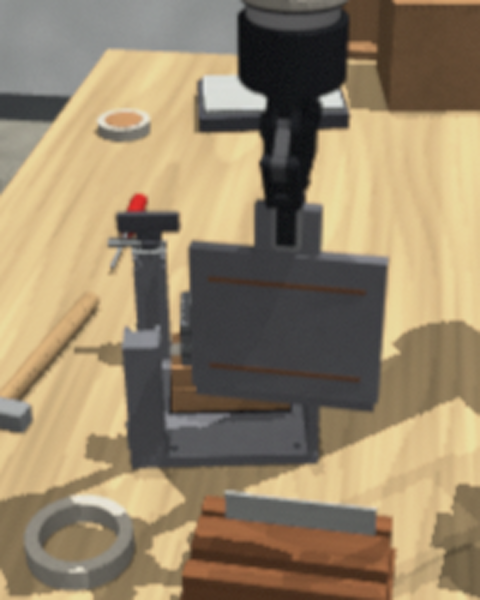

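```bash
python3 -m handwheel '[[0,0,0,0,-0.1,0,0],[0,0,0,0,-0.177,0,0],[0,0,0,0,-0.177,0,0],[0,0,0,0,-0.177,0,0],[0,0,0,0,-0.177,0,0],[0,0,0,0,-0.177,0,0],[0,0,0,0,-0.177,0,0],[0,0,0,0,-0.177,0,0]]' && python3 -m handwheel '[[0,0,0,0,-0.177,0,0],[0,0,0,0,-0.177,0,0],[0,0,0,0,-0.075,0,0],[0,0,0,0,0,0,0],[0,0,0,0,0,0,0]]' && python3 -c "
from h import *
goto(.6443,.1462,.38,10.1)"
```

```text
time: 56.2
tool_pos: [0.459, 0.417, 0.3726]
tcp_rot: [-1.087, 1.39, -1.39]
wrist_force: [-0.0, -0.3, -2.3]
width: 0.131
time: 56.82
tool_pos: [0.4594, 0.4174, 0.3742]
tcp_rot: [-1.289, 1.08, -1.08]
wrist_force: [0.3, 0.3, -2.6]
width: 0.131
tool x,y,z axes [ 0.174 -0.985  0.001] [-0.002 -0.002 -1.   ] [ 0.985  0.174 -0.002]
shift tool mm [299.3  -5.7 134.9] world [ 184.9 -271.2    5.8]
jaw now 10.01 turn rv rad [ 0.0021 -0.0016  0.0012] deg [ 0.1 -0.1  0.1] q6 0.523
shift in goal axes mm [299.5  -5.8 134.4]
```

```bash
python3 -m handwheel '[[0.025,-0.004,0.011,0,0,0,0],[0.05,0,0.022,0,0,0,0],[0.055,0,0.025,0,0,0,0],[0.055,0,0.025,0,0,0,0],[0.052,0,0.023,0,0,0,0],[0.045,0,0.02,0,0,0,0],[0.017,0,0.009,0,0,0,0],[0,0,0,0,0,0,0]]' && python3 -m handwheel '[[0,0,0,0,0,0,0],[0,0,0,0,0,0,0]]' && python3 -c "
from h import *
goto(.6443,.1462,.305,10.1)
r=cam('side'); save(r,'s23.png',(120,50,320,300),2.4);r=cam('top'); save(r,'t23.png',(150,110,280,220),5)"
```

```text
time: 57.82
tool_pos: [0.6454, 0.1462, 0.379]
tcp_rot: [-1.287, 1.082, -1.08]
wrist_force: [-0.6, 0.6, -0.8]
width: 0.127
time: 58.08
tool_pos: [0.6444, 0.1486, 0.38]
tcp_rot: [-1.288, 1.077, -1.077]
wrist_force: [-0.4, -0.4, -2.3]
width: 0.131
tool x,y,z axes [ 0.177 -0.984 -0.   ] [ 0.  0. -1.] [0.984 0.177 0.   ]
shift tool mm [ 2.4 75.  -0.5] world [ -0.1  -2.4 -75. ]
jaw now 10.19 turn rv rad [-0.0002  0.0016 -0.0005] deg [-0.   0.1 -0. ] q6 0.011
shift in goal axes mm [ 2.3 75.  -0.5]
```

View pics/s23.png

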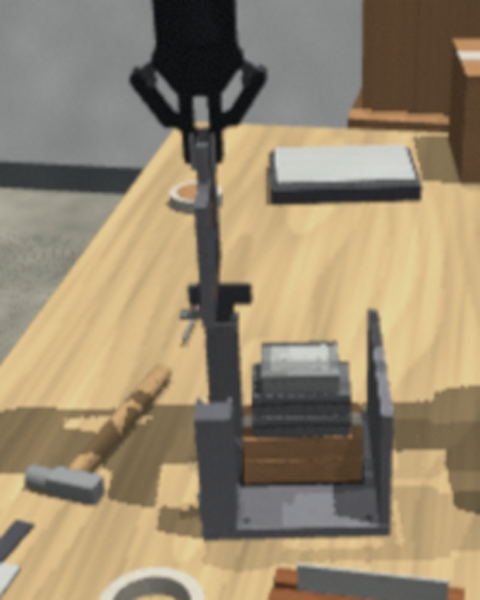

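View pics/t23.png

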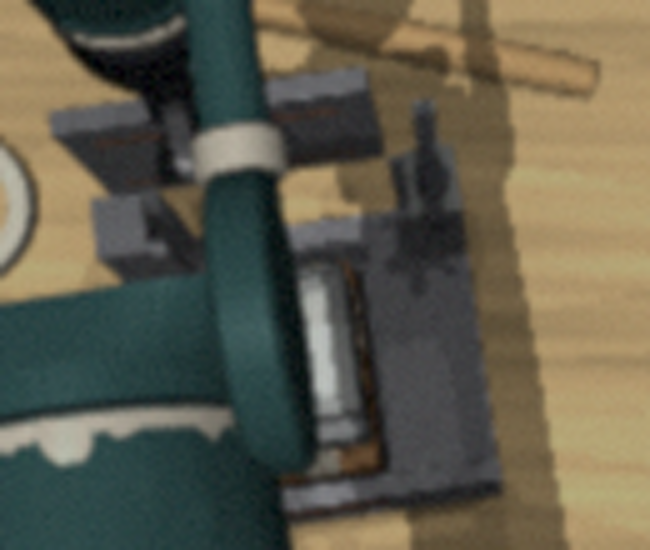

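```bash
python3 -m handwheel '[[0.002,0.02,0,0,0,0,0],[0,0.03,0,0,0,0,0],[0,0.017,0,0,0,0,0],[0,0,0,0,0,0,0],[0,0,0,0,0,0,0],[0,0,0,0,0,0,0]]' && python3 -c "
from h import *
goto(.6443,.1462,.305,10.1)
r=cam('side'); save(r,'s24.png',(190,120,260,220),6);np.savez('side9.npz',**r);r=cam('top'); save(r,'t24.png',(150,110,280,220),5);np.savez('top9.npz',**r)"
```

```text
time: 58.92
tool_pos: [0.6462, 0.1452, 0.3145]
tcp_rot: [-1.285, 1.077, -1.08]
wrist_force: [-0.9, -0.4, -2.4]
width: 0.13
tool x,y,z axes [ 0.175 -0.985 -0.   ] [ 0.003  0.001 -1.   ] [0.985 0.175 0.003]
shift tool mm [-1.3  9.5 -1.7] world [-1.9  1.  -9.5]
jaw now 10.08 turn rv rad [-0.0028 -0.0003 -0.    ] deg [-0.2 -0.  -0. ] q6 0.007
shift in goal axes mm [-1.3  9.5 -1.7]
```

View pics/s24.png

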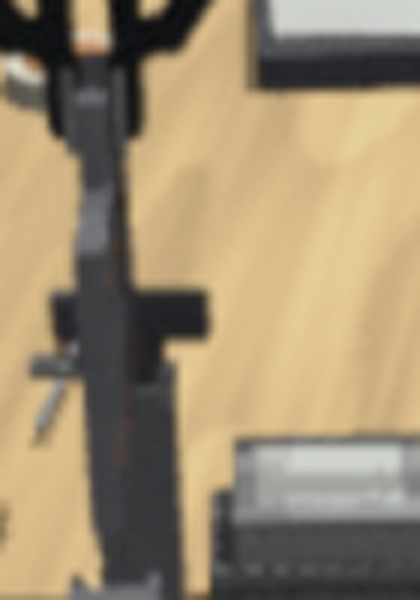

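View pics/t24.png

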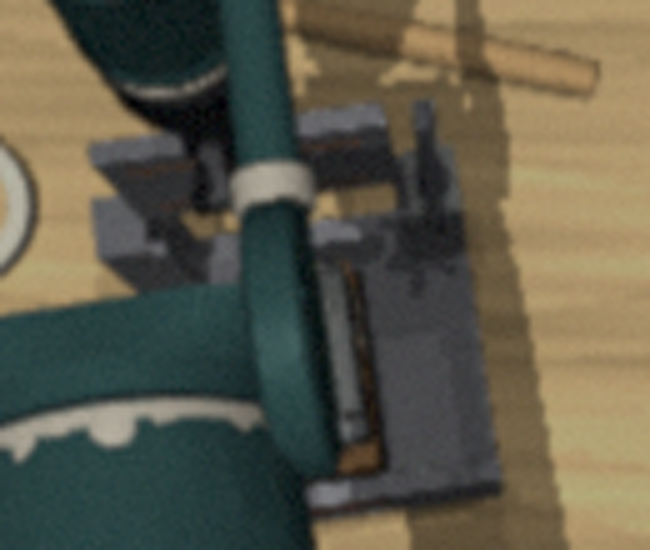

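Run:
```python
from h import *
r=cam("side","side9.npz"); im=r["image"][200:240,190:240,::-1].copy(); k=14
im=cv2.resize(im,None,fx=k,fy=k,interpolation=2)
a=np.radians(10.1)
def W(c,x,y,z): return [c[0]/1000+(x*np.cos(a)-y*np.sin(a))/1000,c[1]/1000+(x*np.sin(a)+y*np.cos(a))/1000,z/1000]
c=(557.2,131)
pts=[W(c,88-12.5,78,155),W(c,88+12.5,78,155),W(c,88-12.5,68,155),W(c,88+12.5,68,155),W(c,70,68,155),W(c,106,68,155),W(c,70,108,155),W(c,106,108,155)]
for p in proj(r,pts): cv2.circle(im,tuple(((p-[190,200]+.5)*k).astype(int)),4,(0,0,255),-1)
cv2.imwrite("pics/groove.png",im)
r=cam("top","top7.npz"); im=cv2.resize(r["image"][140:180,165:250,::-1],None,fx=9,fy=9,interpolation=2)
for p in proj(r,pts+[W(c,x,y,155) for x,y in((70,-68),(106,-68),(70,-108),(106,-108),(75.5,-78),(100.5,-78))]): cv2.circle(im,tuple(((p-[165,140]+.5)*9).astype(int)),3,(0,0,255),-1)
cv2.imwrite("pics/groovet.png",im)
```

```text
(no output)
```

View pics/groove.png

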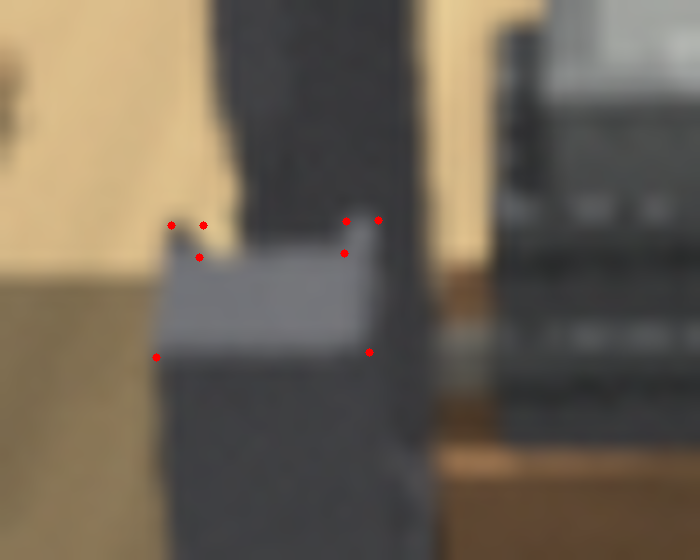

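View pics/groovet.png

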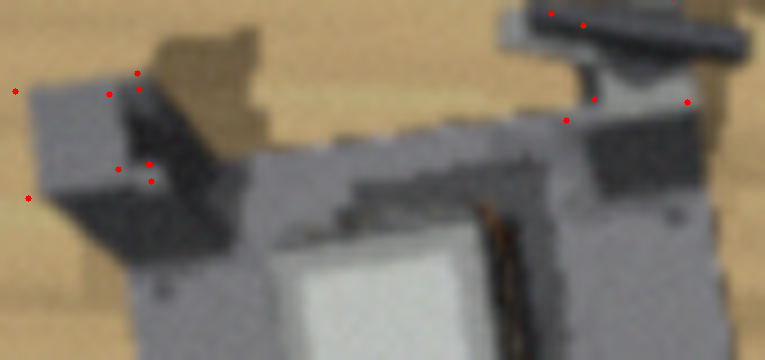

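Run:
```python
from h import *
r=cam("top","top7.npz"); im=cv2.resize(r["image"][145:175,163:190,::-1],None,fx=20,fy=20,interpolation=2); cv2.imwrite("pics/p1.png",im)
im=cv2.resize(r["image"][195:218,170:255,::-1],None,fx=9,fy=9,interpolation=2); cv2.imwrite("pics/p2.png",im)
r=cam("side","side8.npz"); im=cv2.resize(r["image"][205:240,190:225,::-1],None,fx=16,fy=16,interpolation=2); cv2.imwrite("pics/p3.png",im)
```

```text
(no output)
```

View pics/p1.png

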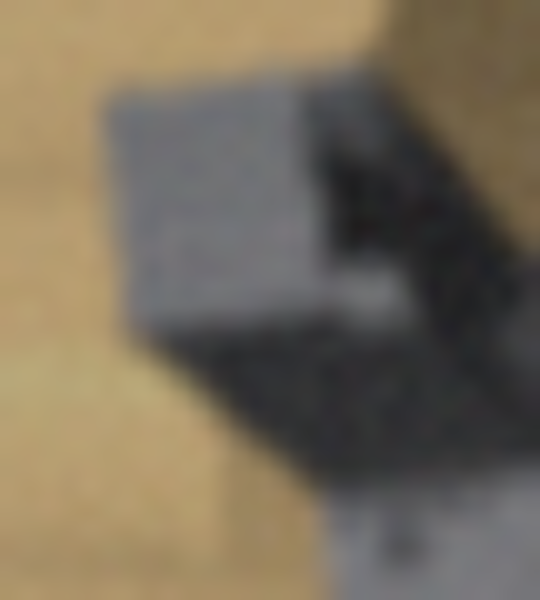

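View pics/p2.png

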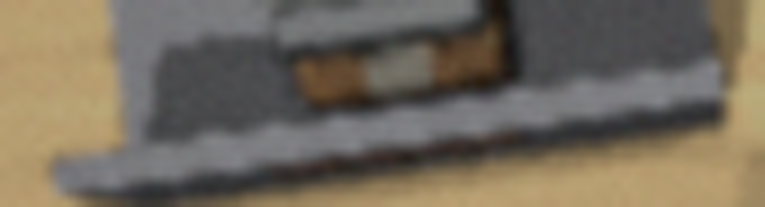

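View pics/p3.png

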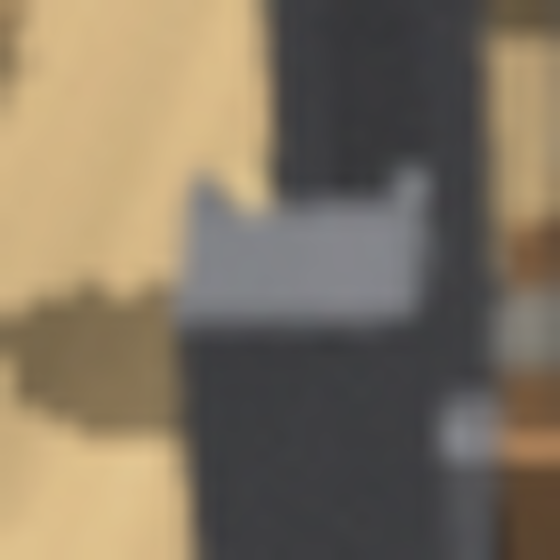

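Run:
```python
from h import *
a=np.radians(10.1); c=np.array([557.2,131.])
Rm=np.array([[np.cos(a),-np.sin(a)],[np.sin(a),np.cos(a)]])
def cmp(r,uv,cr,h=.155):
    P=ray(r,uv,h)[:,:2]*1000; Q=c+np.array(cr)@Rm.T; print((P-Q).round(1).tolist(),(P-Q).mean(0).round(1)); return P
r=cam("top","top7.npz")
cmp(r,np.array([(107,97),(130,325),(373,68),(410,315)])/20-.5+.025+[163,145],[(106,108),(70,108),(106,68),(70,68)])
cmp(r,np.array([(52,170),(718,62),(722,95),(70,193)])/9-.5+[170,195],[(-80,108),(-80,-108),(-92,-108),(-92,108)])
r=cam("side","side8.npz")
cmp(r,np.array([(180,325),(428,315),(202,172),(425,170)])/16-.5+[190,205],[(106,108),(70,108),(106,68),(70,68)])
```

```text
[[0.9, -4.8], [2.6, -3.7], [-0.6, -4.1], [-1.8, -5.0]] [ 0.3 -4.4]
[[-2.6, -3.5], [-0.2, -2.3], [1.0, -1.8], [2.0, -7.5]] [ 0.1 -3.8]
[[0.1, -1.0], [-0.3, -2.1], [-0.5, -1.7], [1.3, -0.5]] [ 0.2 -1.3]
```

Run:
```python
from h import *
r=cam("side","side8.npz"); cv2.imwrite("pics/p4.png",cv2.resize(r["image"][187:220,222:270,::-1],None,fx=14,fy=14,interpolation=2))
r=cam("top","top8.npz"); cv2.imwrite("pics/p5.png",cv2.resize(r["image"][158:205,188:230,::-1],None,fx=12,fy=12,interpolation=2))
```

```text
(no output)
```

View pics/p4.png

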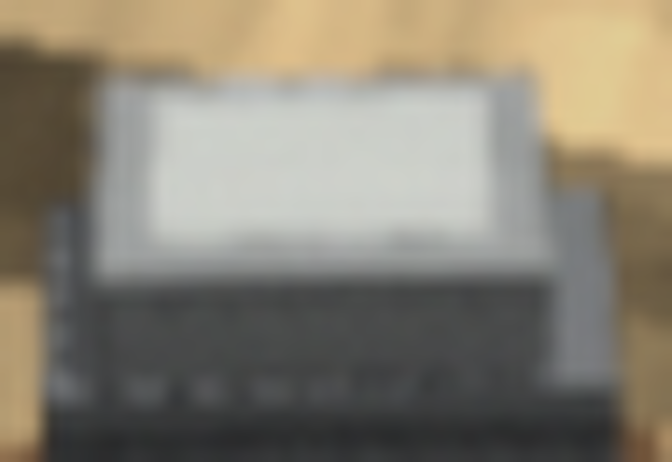

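View pics/p5.png

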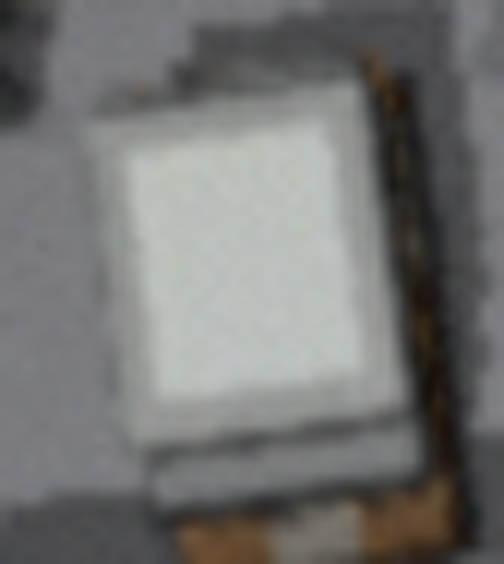

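Run:
```python
from h import *
r=cam("side","side8.npz")
print((ray(r,np.array([(102,75),(533,75),(550,278),(95,278)])/14-.5+[222,187],.160)*1000)[:,:2].mean(0))
r=cam("top","top8.npz")
print((ray(r,np.array([(90,122),(360,85),(412,408),(135,445)])/12-.5+[188,158],.160)*1000)[:,:2].mean(0))
```

```text
[557.61318777 134.37927043]
[556.96610667 128.61567141]
```

```bash
python3 -m handwheel '[[0.001,0.004,-0.001,0,0,0,0],[0,0,0,0,0,0,0],[0,0,0,0,0,0,0],[0,0,0,0,0,0,0]]' && python3 -c "
from h import *
goto(.6438,.1441,.29,10.1)"
```

```text
time: 59.52
tool_pos: [0.6446, 0.1439, 0.3088]
tcp_rot: [-1.287, 1.079, -1.079]
wrist_force: [0.4, -0.6, -2.4]
width: 0.133
tool x,y,z axes [ 0.175 -0.985 -0.   ] [-0.  0. -1.] [ 0.985  0.175 -0.   ]
shift tool mm [-0.3 18.8 -0.8] world [ -0.8   0.2 -18.8]
jaw now 10.08 turn rv rad [ 0.     -0.0003 -0.    ] deg [ 0. -0. -0.] q6 0.006
shift in goal axes mm [-0.3 18.8 -0.8]
```

```bash
python3 -m handwheel '[[0,0.005,-0.0005,0,0,0,0],[0,0.006,0,0,0,0,0],[0,0.006,0,0,0,0,0],[0,0,0,0,0,0,0]]' && python3 -m handwheel '[[0,0,0,0,0,0,0],[0,0,0,0,0,0,0]]' && python3 -c "
from h import *
goto(.6438,.1441,.29,10.1)
r=cam('side'); save(r,'s25.png',(180,110,270,240),5)"
```

```text
time: 60.02
tool_pos: [0.6436, 0.1438, 0.2905]
tcp_rot: [-1.289, 1.08, -1.078]
wrist_force: [0.3, 0.3, -1.9]
width: 0.129
time: 60.28
tool_pos: [0.6443, 0.1439, 0.2922]
tcp_rot: [-1.287, 1.078, -1.079]
wrist_force: [-0.9, 0.9, -1.9]
width: 0.131
tool x,y,z axes [ 0.175 -0.985 -0.   ] [ 0.001  0.    -1.   ] [0.985 0.175 0.001]
shift tool mm [-0.3  2.2 -0.5] world [-0.5  0.2 -2.2]
jaw now 10.09 turn rv rad [-0.0006 -0.0003 -0.    ] deg [-0. -0. -0.] q6 0.006
shift in goal axes mm [-0.3  2.2 -0.5]
```

View pics/s25.png

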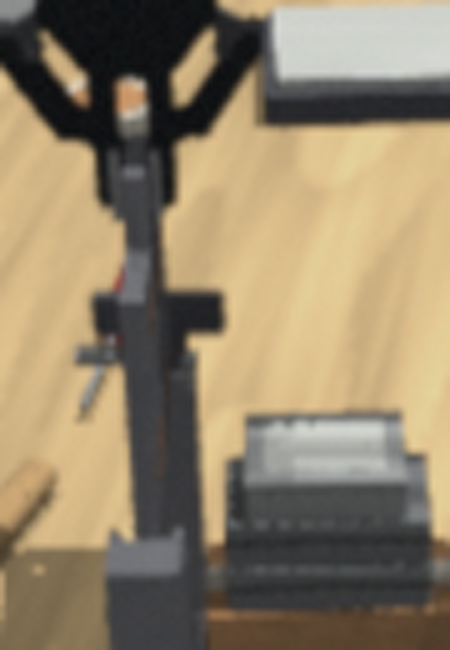

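```bash
python3 -m handwheel '[[0,0.005,0,0,0,0,0],[0,0.005,0,0,0,0,0],[0,0.005,0,0,0,0,0],[0,0.005,0,0,0,0,0],[0,0,0,0,0,0,0],[0,0,0,0,0,0,0]]' && python3 -c "
from h import *
goto(.6438,.1441,.27,10.1);print(bot.read_state()['torque'])"
```

```text
time: 61.08
tool_pos: [0.6442, 0.1438, 0.2718]
tcp_rot: [-1.287, 1.079, -1.079]
wrist_force: [-0.5, 0.5, -2.8]
width: 0.131
tool x,y,z axes [ 0.175 -0.985  0.   ] [ 0.  0. -1.] [0.985 0.175 0.   ]
shift tool mm [-0.3  1.8 -0.4] world [-0.4  0.3 -1.8]
jaw now 10.08 turn rv rad [-0.0001 -0.0003  0.    ] deg [-0. -0.  0.] q6 0.006
shift in goal axes mm [-0.3  1.8 -0.4]
[ 0.02546094  0.0107329  -0.01165817]
```

```bash
python3 -m handwheel '[[0,0.008,0,0,0,0,0],[0,0.01,0,0,0,0,0],[0,0.01,0,0,0,0,0],[0,0.01,0,0,0,0,0],[0,0.01,0,0,0,0,0],[0,0,0,0,0,0,0]]' && python3 -c "
from h import *
goto(.6438,.1441,.165,10.1);print(bot.read_state()['torque'])" && python3 -m handwheel '[[0,0.01,0,0,0,0,0],[0,0.01,0,0,0,0,0],[0,0.01,0,0,0,0,0],[0,0.01,0,0,0,0,0],[0,0.006,0,0,0,0,0],[0,0,0,0,0,0,0],[0,0,0,0,0,0,0]]' && python3 -c "
from h import *
goto(.6438,.1441,.1607,10.1);print(bot.read_state()['torque'])"
```

```text
time: 61.82
tool_pos: [0.6433, 0.1437, 0.2221]
tcp_rot: [-1.289, 1.08, -1.077]
wrist_force: [-0.5, 0.1, -2.3]
width: 0.132
tool x,y,z axes [ 0.175 -0.985 -0.   ] [-0.003 -0.    -1.   ] [ 0.985  0.175 -0.003]
shift tool mm [-0.3 57.1  0.8] world [  0.5   0.4 -57.1]
jaw now 10.08 turn rv rad [ 0.0027 -0.0003 -0.    ] deg [ 0.2 -0.  -0. ] q6 0.006
shift in goal axes mm [-0.3 57.1  0.6]
[-0.01812372 -0.01711869  0.00049407]
time: 62.7
tool_pos: [0.6445, 0.1439, 0.1782]
tcp_rot: [-1.287, 1.078, -1.079]
wrist_force: [0.0, -0.5, -2.3]
width: 0.132
tool x,y,z axes [ 0.175 -0.985  0.   ] [ 0.001  0.    -1.   ] [0.985 0.175 0.001]
shift tool mm [-0.3 17.5 -0.6] world [ -0.7   0.2 -17.5]
jaw now 10.09 turn rv rad [-0.0007 -0.0002  0.    ] deg [-0. -0.  0.] q6 0.006
shift in goal axes mm [-0.3 17.5 -0.6]
[ 0.00533189  0.00144231 -0.04108041]
```

```bash
python3 -m handwheel '[[0,0.006,0,0,0,0,0],[0,0.006,0,0,0,0,0],[0,0.003,0,0,0,0,0],[0,0.0015,0,0,0,0,0],[0,0.0015,0,0,0,0,0],[0,0,0,0,0,0,0],[0,0,0,0,0,0,0]]' && python3 -c "
from h import *
goto(.6438,.1441,.1607,10.1);print(bot.read_state()['torque'])"
```

```text
time: 63.58
tool_pos: [0.6445, 0.1439, 0.1608]
tcp_rot: [-1.287, 1.078, -1.079]
wrist_force: [-1.4, -0.4, 5.6]
width: 0.134
tool x,y,z axes [ 0.175 -0.985 -0.   ] [ 0.001  0.    -1.   ] [0.985 0.175 0.001]
shift tool mm [-0.3  0.1 -0.6] world [-0.7  0.2 -0.1]
jaw now 10.08 turn rv rad [-0.001  -0.0003 -0.    ] deg [-0.1 -0.  -0. ] q6 0.006
shift in goal axes mm [-0.3  0.1 -0.6]
[-0.09840965  0.72037471  0.02442718]
```

```bash
python3 -m handwheel '[[0,0.001,0,0,0,0,0],[0,0,0,0,0,0,0],[0,0,0,0,0,0,0.5],[0,0,0,0,0,0,0.5],[0,0,0,0,0,0,0.5],[0,0,0,0,0,0,0.5],[0,-0.02,0,0,0,0,0.5],[0,-0.04,0,0,0,0,0.5]]' && python3 -m handwheel '[[0,-0.05,0,0,0,0,0.6],[0,-0.04,0,0,0,0,0.6],[0.02,0,0,0,0,0,0.6],[0,0,0,0,0,0,0.6],[0,0,0,0,0,0,0.6]]' && python3 -c "
from h import *
r=cam('side'); save(r,'s26.png',(150,120,310,330),2.8);r=cam('top'); save(r,'t26.png',(150,110,280,220),5)
goto(.6615,.0535,.24,10.1)"
```

```text
time: 64.58
tool_pos: [0.6429, 0.1436, 0.2181]
tcp_rot: [-1.291, 1.081, -1.077]
wrist_force: [1.0, 0.2, 0.0]
width: 0.497
time: 65.2
tool_pos: [0.6468, 0.1239, 0.3071]
tcp_rot: [-1.289, 1.081, -1.077]
wrist_force: [0.7, 0.1, 0.2]
width: 0.597
tool x,y,z axes [ 0.175 -0.985 -0.   ] [-0.003 -0.    -1.   ] [ 0.985  0.175 -0.003]
shift tool mm [72.2 66.9  2.3] world [ 14.7 -70.7 -66.9]
jaw now 10.08 turn rv rad [ 0.0031 -0.0003 -0.0004] deg [ 0.2 -0.  -0. ] q6 -0.024
shift in goal axes mm [72.2 66.9  2. ]
```

View pics/s26.png

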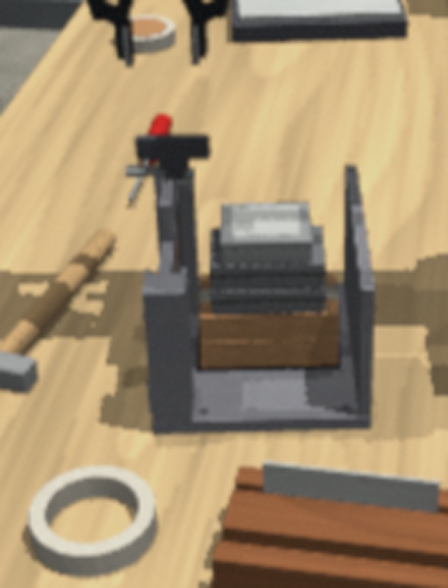

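View pics/t26.png

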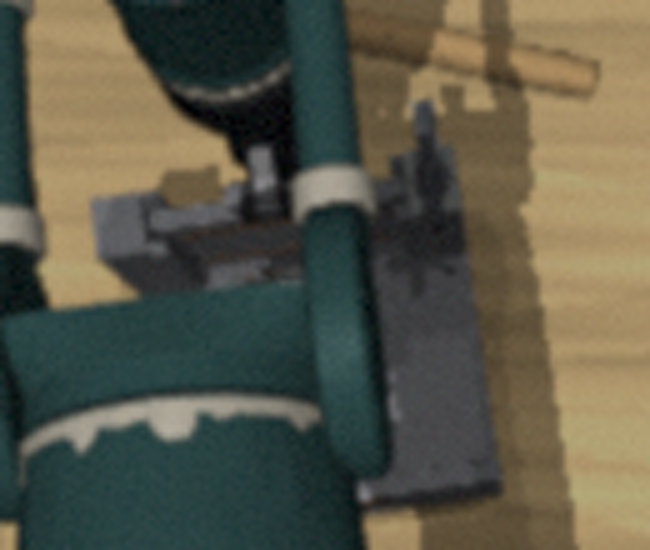

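```bash
python3 -m handwheel '[[0,0,0,0,0.17,0,1],[0,0,0,0,0.178,0,1],[0,0,0,0,0.178,0,1],[0,0,0,0,0.178,0,1],[0,0,0,0,0.178,0,1],[0,0,0,0,0.178,0,1],[0,0,0,0,0.178,0,1],[0,0,0,0,0.178,0,1]]' && python3 -m handwheel '[[0,0,0,0,0.177,0,1],[0,0,0,0,0,0,1],[0,0,0,0,0,0,1]]' && python3 -c "
from h import *
goto(.6608,.0532,.24,98.8)"
```

```text
time: 66.3
tool_pos: [0.6471, 0.1246, 0.3074]
tcp_rot: [-0.338, 2.047, -2.046]
wrist_force: [0.4, 0.4, -0.1]
width: 1.0
time: 66.68
tool_pos: [0.6474, 0.1243, 0.3081]
tcp_rot: [-0.169, 2.14, -2.14]
wrist_force: [0.5, 0.4, 0.8]
width: 1.002
tool x,y,z axes [-0.988 -0.156  0.001] [-0.001 -0.    -1.   ] [ 0.156 -0.988 -0.   ]
shift tool mm [-2.2 68.1 72.4] world [ 13.4 -71.1 -68.1]
jaw now -81.01 turn rv rad [0.0001 0.0034 0.0011] deg [0.  0.2 0.1] q6 1.566
shift in goal axes mm [-2.4 68.1 72.4]
```

```bash
python3 -m handwheel '[[0,0,0.02,0,0.003,0,0.6],[-0.001,0,0.035,0,0,0,0.6],[-0.001,0,0.017,0,0,0,0.6],[0,0.02,0,0,0,0,0.6],[0,0.03,0,0,0,0,0.6],[0,0.018,0,0,0,0,0.6],[0,0,0,0,0,0,0.6],[0,0,0,0,0,0,0.6]]' && python3 -c "
from h import *
goto(.6608,.0532,.172,98.8)
r=cam('side'); save(r,'s27.png',(170,120,270,220),6)"
```

```text
time: 67.68
tool_pos: [0.6609, 0.0537, 0.2415]
tcp_rot: [-0.161, 2.142, -2.142]
wrist_force: [-0.5, -0.5, -0.3]
width: 0.6
tool x,y,z axes [-0.989 -0.151 -0.001] [ 0.001  0.    -1.   ] [ 0.151 -0.989 -0.   ]
shift tool mm [ 0.2 69.5  0.5] world [ -0.1  -0.5 -69.5]
jaw now -81.33 turn rv rad [ 0.     -0.0022 -0.001 ] deg [ 0.  -0.1 -0.1] q6 1.463
shift in goal axes mm [ 0.2 69.5  0.5]
```

View pics/s27.png

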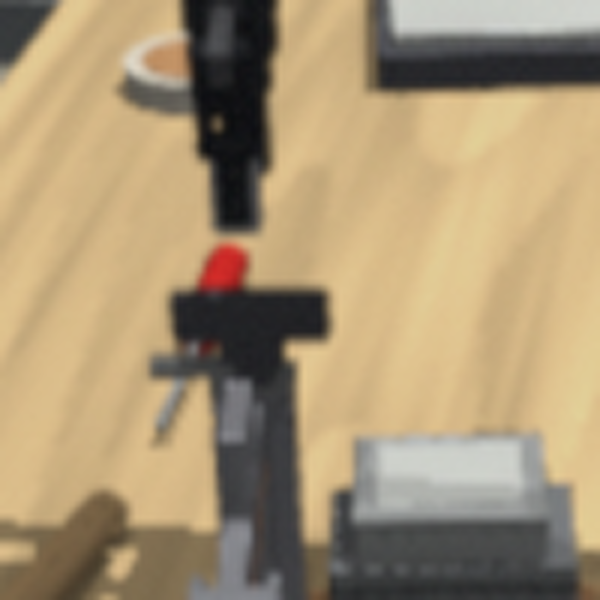

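```bash
python3 -m handwheel '[[0,0.025,0.0003,0,0,0,0.6],[0,0.03,0,0,0,0,0.6],[0,0.014,0,0,0,0,0.6],[0,0,0,0,0,0,0.6],[0,0,0,0,0,0,0.6]]' 20 && python3 -m handwheel '[[0,0,0,0,0,0,0],[0,0,0,0,0,0,0],[0,0,0,0,0,0,0],[0,0,0,0,0,0,0],[0,0,0,0,0,0,0],[0,0,0,0,0,0,0]]' 20 && python3 -c "
from h import *
goto(.6608,.0532,.172,98.8)
print(bot.read_state()['torque'])"
```

```text
time: 68.35
tool_pos: [0.6616, 0.053, 0.1735]
tcp_rot: [-0.159, 2.142, -2.142]
wrist_force: [0.4, -0.1, 0.5]
width: 0.6
time: 69.1
tool_pos: [0.6609, 0.0534, 0.1727]
tcp_rot: [-0.161, 2.143, -2.142]
wrist_force: [-1.3, 3.0, 5.3]
width: 0.099
tool x,y,z axes [-0.989 -0.15  -0.001] [ 0.001  0.001 -1.   ] [ 0.15  -0.989 -0.   ]
shift tool mm [0.2 0.7 0.2] world [-0.1 -0.2 -0.7]
jaw now -81.36 turn rv rad [ 0.0005 -0.0027 -0.0013] deg [ 0.  -0.2 -0.1] q6 1.462
shift in goal axes mm [0.2 0.7 0.2]
[ 0.38733148  0.16866164 -0.03868403]
```

```bash
python3 -m handwheel '[[0,0,0,0,-0.12,0,0],[0,0,0,0,-0.16,0,0],[0,0,0,0,-0.16,0,0],[0,0,0,0,-0.16,0,0],[0,0,0,0,-0.16,0,0],[0,0,0,0,-0.16,0,0],[0,0,0,0,-0.16,0,0],[0,0,0,0,-0.16,0,0]]' && python3 -m handwheel '[[0,0,0,0,-0.16,0,0],[0,0,0,0,-0.16,0,0],[0,0,0,0,0,0,0],[0,0,0,0,0,0,0]]' && python3 -c "
from h import *
goto(.6608,.0532,.172,10.1)
print(bot.read_state()['torque'])"
```

```text
time: 70.1
tool_pos: [0.6607, 0.0537, 0.1727]
tcp_rot: [-1.12, 1.337, -1.336]
wrist_force: [-1.5, 3.4, 5.6]
width: 0.103
time: 70.6
tool_pos: [0.6606, 0.0538, 0.1727]
tcp_rot: [-1.271, 1.105, -1.105]
wrist_force: [-2.5, 3.8, 6.1]
width: 0.1
tool x,y,z axes [ 0.14  -0.99  -0.001] [ 0.     0.001 -1.   ] [0.99  0.14  0.001]
shift tool mm [0.6 0.7 0.1] world [ 0.2 -0.6 -0.7]
jaw now 8.04 turn rv rad [-0.0006 -0.036  -0.0011] deg [-0.  -2.1 -0.1] q6 -0.098
shift in goal axes mm [0.6 0.7 0.1]
[0.5672388  0.33675761 0.01323377]
```

Nearly there; turn the last couple of degrees into the stop.

```bash
python3 -m handwheel '[[0,0,0,0,-0.03,0,0],[0,0,0,0,-0.02,0,0],[0,0,0,0,0,0,0],[0,0,0,0,0,0,0]]' && python3 -c "
from h import *
goto(.6608,.0532,.172,10.1)
print(bot.read_state()['torque'])" && python3 -m handwheel '[[0,0,0,0,-0.03,0,0],[0,0,0,0,-0.02,0,0],[0,0,0,0,0,0,0],[0,0,0,0,0,0,0]]' && python3 -c "
from h import *
goto(.6608,.0532,.172,10.1)
print(bot.read_state()['torque'])"
```

```text
time: 71.1
tool_pos: [0.6606, 0.0537, 0.1727]
tcp_rot: [-1.291, 1.069, -1.068]
wrist_force: [-3.0, 3.4, 6.1]
width: 0.1
tool x,y,z axes [ 0.188 -0.982 -0.001] [ 0.     0.002 -1.   ] [0.982 0.188 0.001]
shift tool mm [0.6 0.7 0.1] world [ 0.2 -0.5 -0.7]
jaw now 10.81 turn rv rad [-0.0006  0.0124 -0.0015] deg [-0.   0.7 -0.1] q6 -0.147
shift in goal axes mm [0.6 0.7 0.1]
[ 0.56354871  0.34662889 -0.49231304]
time: 71.6
tool_pos: [0.6606, 0.0538, 0.1728]
tcp_rot: [-1.31, 1.034, -1.032]
wrist_force: [-2.2, 4.1, 6.7]
width: 0.098
tool x,y,z axes [ 0.235 -0.972 -0.002] [ 0.     0.002 -1.   ] [0.972 0.235 0.001]
shift tool mm [0.6 0.8 0.1] world [ 0.2 -0.6 -0.8]
jaw now 13.56 turn rv rad [-0.0008  0.0604 -0.002 ] deg [-0.   3.5 -0.1] q6 -0.195
shift in goal axes mm [0.6 0.8 0.1]
[ 0.59689602  0.3964289  -1.15519647]
```

```bash
python3 -m handwheel '[[0,0,0,0,0.05,0,0],[0,0,0,0,0,0,0],[0,0,0,0,0,0,0]]' && python3 -c "
from h import *
goto(.6608,.0532,.172,10.1)
print(bot.read_state()['torque'])" && python3 -m handwheel '[[0,0,0,0,0,0,0.6],[0,0,0,0,0,0,0.6],[0,0,0,0,0,0,0.6],[0,0,0,0,0,0,0.6],[0,-0.02,0,0,0,0,0.6],[0,-0.04,0,0,0,0,0.6],[0,-0.05,0,0,0,0,0.6],[0,-0.05,0,0,0,0,0.6]]' && python3 -m handwheel '[[0.03,0,0,0,0,0,0.6],[0.05,0,0,0,0,0,0.6],[0.06,0,0,0,0,0,0.6],[0.06,0,0,0,0,0,0.6],[0.04,0,0,0,0,0,0.6],[0,0,0,0,0,0,0.6],[0,0,0,0,0,0,0.6]]' && python3 -c "
from h import *
r=cam('side'); save(r,'s28.png',(140,130,310,330),3);np.savez('side10.npz',**r);r=cam('top'); save(r,'t28.png',(150,110,280,220),5);np.savez('top10.npz',**r)
save(r,'t28all.png')
a=np.radians(10.1)
"
```

```text
time: 71.97
tool_pos: [0.6606, 0.0538, 0.1727]
tcp_rot: [-1.291, 1.069, -1.068]
wrist_force: [-2.0, 4.2, 5.9]
width: 0.103
tool x,y,z axes [ 0.188 -0.982 -0.002] [ 0.     0.002 -1.   ] [0.982 0.188 0.001]
shift tool mm [0.6 0.7 0.1] world [ 0.2 -0.6 -0.7]
jaw now 10.81 turn rv rad [-0.0006  0.0124 -0.0015] deg [-0.   0.7 -0.1] q6 -0.147
shift in goal axes mm [0.6 0.7 0.1]
[ 0.60751602  0.34823481 -0.48665342]
time: 72.97
tool_pos: [0.6606, 0.053, 0.335]
tcp_rot: [-1.292, 1.067, -1.069]
wrist_force: [-0.9, 0.2, -0.0]
width: 0.607
time: 73.85
tool_pos: [0.7059, -0.1825, 0.3329]
tcp_rot: [-1.292, 1.068, -1.069]
wrist_force: [0.0, 0.1, -0.1]
width: 0.601
```

View pics/s28.png

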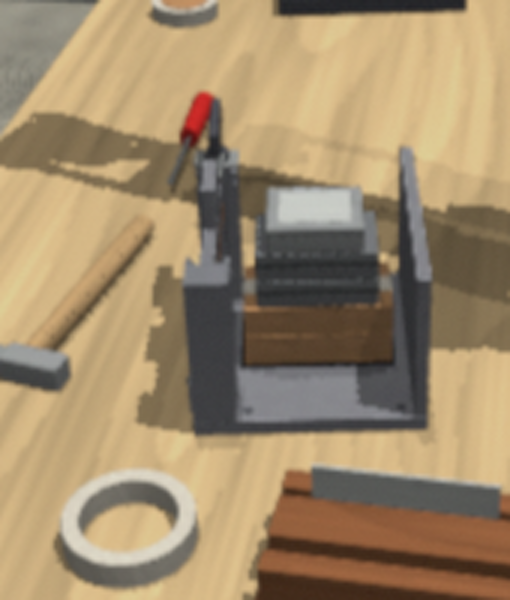

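View pics/t28.png

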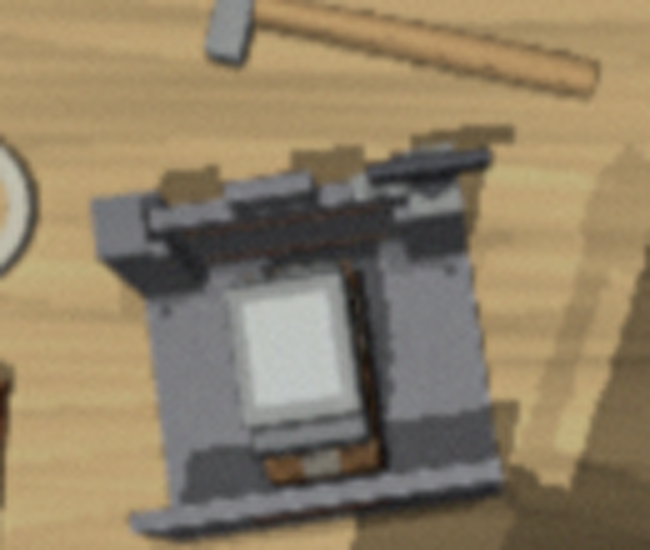

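Run:
```python
from h import *
r=cam("top","top10.npz"); save(r,"fin.png",(215,135,255,160),18)
w=cloud(r)
m=(w[...,2]>.180)&(w[...,2]<.215)&(np.abs(w[...,0]-.66)<.06)&(np.abs(w[...,1]-.055)<.06)
print(rect(r,m,.2), np.nanmean(w[m],0))
m=(w[...,2]>.145)&(w[...,2]<.160)&(np.abs(w[...,0]-.645)<.03)&(np.abs(w[...,1]-.15)<.08)
print(rect(r,m,.153), np.nanmean(w[m],0))
m=(w[...,2]>.18)&(w[...,2]<.205)&(np.abs(w[...,0]-.645)<.03)&(np.abs(w[...,1]-.15)<.04)
print('tab',rect(r,m,.193), np.nanmax(w[m],0), np.nanmedian(w[m],0))
r=cam("side","side10.npz"); save(r,"fins.png",(198,155,230,225),9)
```

```text
[(array([235., 143.]), 657.0, 51.3, 71.3, 14.3, -80.0)] [0.65825019 0.05246243 0.19659571]
[(array([196., 152.]), 637.1, 160.0, 141.4, 33.5, -85.5)] [0.63819435 0.17615137 0.15277655]
tab [(array([203., 147.]), 643.8, 142.1, 49.0, 14.7, -80.0)] [0.65466753 0.16636487 0.1969251 ] [0.64444575 0.14317503 0.19218324]
```

View pics/fin.png

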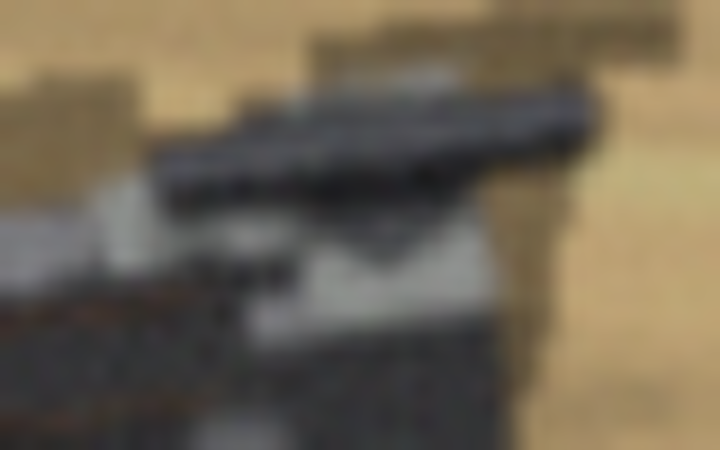

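View pics/fins.png

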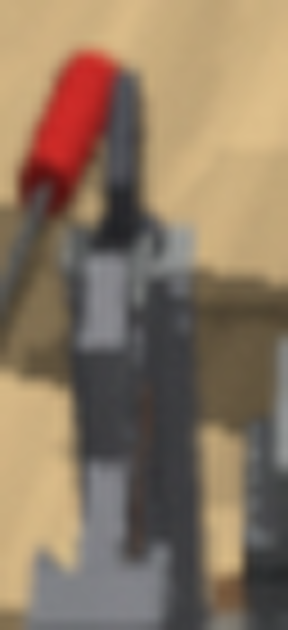

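```bash
python3 -c "
from workcell import workorder,bot
print(workorder.finish_job()); print(bot.read_state()['time'])"
```

```text
the job is handed in; nothing more can be done
None
the job is handed in; nothing more can be done
```

I packed the crate and handed the job in at about 74 s; the hand-in gives no verdict. All five boxes were there. They stand in one column on the mat: two cartons at the bottom, then two cases, with the tin on top. After that I swung the latch clear, slid the grey gate down the grooves and turned the latch back against its stop.

**Last checks:**
- **Column:** in the final top and side pictures it stands square in the crate at about 10°, the same angle as the mat.
- **Gate:** it met the floor at the expected height with about 6 N upward. Its tab top measured about 192 mm, against 193 mm when home.
- **Latch:** the twist rose at the stop. The fin now measures 100.0°, in line with the gate tab and the crate.
- **Robot:** the gripper was clear of everything. I did not touch the hammer, tape or screwdriver.

**Disagreement:** the two cameras differ by about 4–6 mm in y. Measured against the mat, the first carton sits about 1.5 mm towards the back board and about 0.5–2 mm to one side. Measured against the gate and posts, the column comes out mostly about 2 mm to the other side, and one side-camera reading put the tin nearly 5 mm off. I took the column as centred to about 2 mm and did not shift it.

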